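Pack out the module in the holding fixture and hold the jaw tight

ROBOT

A 7-joint arm with a two-finger parallel gripper is mounted at the origin on the work surface. World frame = base frame: x ahead of the robot, y to its left, z up, the work surface at z = 0. Lengths are in m, angles in rad, forces in N, time in s.
With the tool pointing down it reaches from about 0.425 to 0.825 m from the base axis. Payload 3.6 kg.
Tool frame: the origin (TCP) lies midway between the tips of the shut fingers; the grasp point (between the pads) lies 19 mm behind it (tcp_to_grasp is the distance from the TCP to the grasp point, in m); z points along the fingers, y is the line along which they close (so a half turn about z gives the same grasp; the last joint's range is limited). The gripper opens to 85 mm and grips with 20 to 120 N. Pads are 22 mm wide; open, the fingers measure 114 mm over their backs; the gripper's body (76 mm by 85 mm) begins 54 mm behind the grasp point. The pads swing forward as they close: fully open they stand 13 mm farther back than shut.
Start: joints at [-1.218, 0.615, -0.013, 1.423, 0.008, 1.103, -0.04], TCP at [0.241, 0.604, 0.231] pointing down, gripper open.
Joint ranges: [-3.12, 3.12], [-0.3, 2.06], [-1.34, 1.32], [0.26, 2.42], [-1.36, 4.5], [0.01, 1.98], [-2.84, 2.84]. Speed limits (rad/s): [2.79, 2.79, 3.14, 3.14, 3.14, 3.14, 3.14].

INTERFACE

Orientations are given as a rotation vector (axis times angle).
In Python, from plant import sense, read_camera, camera_model, close_job, tcp_to_grasp gives the robot as it stands.
- The arm moves only by the tool step_arm, never from a script. Its argument "rows" is a list of rows, each an object of numbers: "jaw": the gripper's target within -1 to 1 (fully open at 1, half-way at 0, shut at -1); "dx", "dy", "dz": the shift along the tool's x, y, z in m; "ax", "ay", "az": the turn, a rotation vector about the tool's x, y, z in rad. In form: [{"jaw": .., "dx": .., "dy": .., "dz": .., "ax": .., "ay": .., "az": ..}, ...]. A call has exactly 5 rows; each row is the pose to reach, as a shift and turn from the pose commanded when the call began, along the tool's axes at that moment; what a row does not reach only later rows make up. A row lasts 1/12 s, in which the tool goes at most 41.7 mm and 7.16 degrees, less where a joint would pass 70% of its speed; a pose out of reach is approached as far as the arm can. A call with a gripper value outside its range is refused whole. The fingers move at their own pace and stop on an object; "squeeze" is the grip in N (left out, the last holds). Time passes only in rows, so rows that repeat a pose let the fingers close, or fill a call up. It gives the time, the measured TCP pose, the force, the opening and the grip force at its end, in the units of the state.
- sense(): the state, without advancing time (a new reading comes with each control period).
- read_camera(name): name is "scene" or "top"; returns the picture (420x560x3 uint8, red, green, blue); there is no depth.
- camera_model(name): a dict with "camera_matrix" (3x3 intrinsics, pixels), "R" (3x3) and "t" (3): a world point X has camera coordinates R X + t. Camera axes: x right, y down, z forward; pixel columns grow to the right and rows downward; lengths in m; the calibration is good to about 2 mm. A picture is of the moment at which its call begins. camera_model takes no time and is no camera call.
- close_job(): hands the job in; it is judged then, once.
The state is a dict: "t": time; "q": joint angles; "joint_velocities": joint speeds; "effort": joint torques, N m; "ee_pos": TCP position; "eef_rot": TCP orientation; "force": force on the tool from outside, world axes, zero at the start; "ft_torque": the same for the moment, N m; "width": finger opening in m; "gripper_force": force on a finger pad.
Only numpy, scipy, OpenCV 4.12 (cv2) and the standard library are available. Lean on these libraries where they do the work, as an engineer would, in place of code of your own. Each camera call takes 0.05 s, during which the arm holds its last target. There are 200 camera calls.

TASK

Pack the gap between the module and the sliding jaw with notched spacers, one after another, each standing fully down in the channel with its notch over the ledge, until the sprung jaw, pushed along by its post, comes up tight on the stack before it runs out of travel. Press gently, just until you feel the stack firm against the end stop, and finish while still holding the jaw pressed there: do not let go. Leave unneeded spacers and everything else where they stand.

Things in the scene. Friction and masses are not known exactly. Their poses are not given: they have to be found in the camera images.
- fixture: blue fixture fixed to the bench, 90 (own x) x 200 mm (own y), base 12 mm thick. Origin: centre of its underside. Along y runs an open channel, inside x -25 to +25 mm, floor at z 12 mm, walls 12 mm above the floor. A ledge (x +13 to +25 mm, 8 mm above the floor) runs along its +x side. In the channel from -y to +y: end stop, module, gap, sliding jaw
- slot (a point): point on the channel's centre line and floor under the open jaw's face: fixture x 0, y +45, z 12 mm. Spacers stand on the floor between module and here, own x and y axes along the fixture's and x the same way (notch over the ledge, tab on the -x side), centred at fixture x 0; the wrong way round they ride up on the ledge
- end_stop: aluminium stop block with a knob, locked in the channel; its place along the channel differs from start to start. Origin: lower edge, on the channel floor, of its pressing face; axes as the fixture's. It reaches 30 mm from there to -y, is 44 mm wide and 32 mm tall, knob 45 mm. Firm means that about 5 to 20 N reach it through the stack and stay; over 60 N is too much
- module: finned steel power module, loose, in the channel, within 2 mm of the end stop. 44 mm (x) x 60 mm (y), 24 mm tall (30 mm with its fins), notched over the ledge like the spacers; axes as the fixture's. Origin: middle of the outline, at the underside
- module_face (a point): middle of the module's +y face, on the gap, 15 mm above the channel floor. With the jaw open the gap is 23 to 53 mm: one to three spacers are needed
- jaw: sliding jaw, axes as the fixture's, block 44 mm wide (x), 40 mm long, 32 mm above the floor. Origin: lower edge, on the channel floor, of its pressing face (looks to fixture -y). Starts open, face at fixture y +45 mm; slides 20 mm to -y, to a hard limit. Its spring pushes back with 1.5 N (open) to 3 N (limit) and reopens it when let go
- jaw_post (a point): on the jaw's upright post, 24 mm in x, 16 mm in y, from 32 to 64 mm above the channel floor; this point is on its axis, 50 mm above the floor, 25 mm behind the pressing face. Pinch the post or push it from behind to move the jaw
- spacer0: aluminium spacer, one of four alike, upright on the bench. 44 mm wide (own x), 12 thick (y), 54 tall, about 50 g. Origin: middle of the 44 x 12 outline, at the underside. Body z 0 to 32 mm, its bottom corner on the +x side cut away (x +9 to +22, z 0 to 11 mm). Grip tab 24 mm wide (x -22 to +2 mm) from z 32 to 54 mm, away from the notch
- spacer1: aluminium spacer, one of four alike, upright on the bench. 44 mm wide (own x), 12 thick (y), 54 tall, about 50 g. Origin: middle of the 44 x 12 outline, at the underside. Body z 0 to 32 mm, its bottom corner on the +x side cut away (x +9 to +22, z 0 to 11 mm). Grip tab 24 mm wide (x -22 to +2 mm) from z 32 to 54 mm, away from the notch
- spacer2: aluminium spacer, one of four alike, upright on the bench. 44 mm wide (own x), 12 thick (y), 54 tall, about 50 g. Origin: middle of the 44 x 12 outline, at the underside. Body z 0 to 32 mm, its bottom corner on the +x side cut away (x +9 to +22, z 0 to 11 mm). Grip tab 24 mm wide (x -22 to +2 mm) from z 32 to 54 mm, away from the notch
- spacer3: aluminium spacer, one of four alike, upright on the bench. 44 mm wide (own x), 12 thick (y), 54 tall, about 50 g. Origin: middle of the 44 x 12 outline, at the underside. Body z 0 to 32 mm, its bottom corner on the +x side cut away (x +9 to +22, z 0 to 11 mm). Grip tab 24 mm wide (x -22 to +2 mm) from z 32 to 54 mm, away from the notch
- tweezers: steel tweezers, 120 mm, lying among the spacers; not part of the job, leave alone. Origin at its underside
- driver: small screwdriver, 150 mm, lying; not part of the job, leave alone. Origin at its underside
- flux_jar: small jar, 44 mm wide, 35 mm tall; not part of the job, leave alone. Origin at its underside
- syringe: white paste syringe, about 100 mm, lying; not part of the job, leave alone. Origin at its underside
- battery: flat black battery, 45 x 70 x 8 mm; not part of the job, leave alone. Origin at its underside
- standoff: brass round, 22 mm wide, 22 mm tall; not part of the job, leave alone. Origin at its underside

How it is judged:
By the outcome, as a careful person would: the job done as asked, in the order asked, and still so for the second after the job is handed in, while the arm keeps its last pose, push and grip.
It also fails if it takes over 72 s, if anything falls off the work surface, if the arm or the gripper's body presses on something with over 40 N, if the wrist force passes 120 N, or if a joint passes its speed limit or range.

## Working session

There is one attempt and no reset: what is moved stays moved. The work goes in short steps, Python scripts to look and compute and a tool call to move; the robot and the scene stay as the last step left them, time stands still between calls to the robot, and variables do not carry over. Pictures are saved under pics/ and viewed, at most 10 in all, crops included, and the job is handed in when it is done.

Besides the shell and the picture viewer there is one more tool, called after "Emit:" as name(argument=value, ...), one argument or row to a line, values as JSON. step_arm: Moves the arm, as the interface text tells. Its arguments: {"type":"object","properties":{"rows":{"type":"array","items":{"type":"object","properties":{"jaw":{"type":"number"},"dx":{"type":"number"},"dy":{"type":"number"},"dz":{"type":"number"},"ax":{"type":"number"},"ay":{"type":"number"},"az":{"type":"number"}}}},"squeeze":{"type":"number"}},"required":["rows"]}

```bash
ls; mkdir -p pics; python3 - <<'E'
from plant import *
import cv2
for n in("scene","top"):
    im=read_camera(n);cv2.imwrite(f"pics/{n}0.png",cv2.resize(im[:,:,::-1],(800,600),interpolation=cv2.INTER_CUBIC))
    m=camera_model(n);print(n,m)
print(sense(),tcp_to_grasp)
E
```

```text
pics
scene {'camera_matrix': array([[461.88215475,   0.        , 280.75255709],
       [  0.        , 461.88215475, 216.17061345],
       [  0.        ,   0.        ,   1.        ]]), 'R': array([[-0.3452006 ,  0.93850879,  0.00614765],
       [ 0.80881907,  0.30080828, -0.50529802],
       [-0.4760759 , -0.16945685, -0.86292301]]), 't': array([ 0.11261729, -0.45301781,  1.30672059])}
top {'camera_matrix': array([[433.17217548,   0.        , 281.08738231],
       [  0.        , 433.17217548, 204.21866965],
       [  0.        ,   0.        ,   1.        ]]), 'R': array([[-0.01078192, -0.99991349, -0.00753374],
       [-0.99670755,  0.01135222, -0.08028189],
       [ 0.08036046,  0.00664334, -0.99674373]]), 't': array([0.09015739, 0.54487084, 0.91951296])}
{'t': 0.1, 'q': array([-1.21749768,  0.61581575, -0.01262789,  1.42477345,  0.00811989,
        1.10337623, -0.04036664]), 'joint_velocities': array([-0.00210576, -0.00177324,  0.00024895, -0.00417564, -0.00095457,
       -0.00053158, -0.00027462]), 'effort': array([ 8.18949156e-04, -4.70384896e+01,  2.59831706e-01, -1.71573579e+01,
        9.95566399e-03,  5.82544497e-03,  5.18579569e-06]), 'ee_pos': array([0.24070771, 0.60303973, 0.2302468 ]), 'eef_rot': array([-0.59275042, -3.08475813,  0.0035932 ]), 'force': array([ 0.18841175, -0.93760459,  0.56911356]), 'ft_torque': array([ 0.01430561, -0.02318778,  0.00117404]), 'gripper_force': 0.0, 'width': 0.08524379914753451} 0.0187
```

View pics/scene0.png

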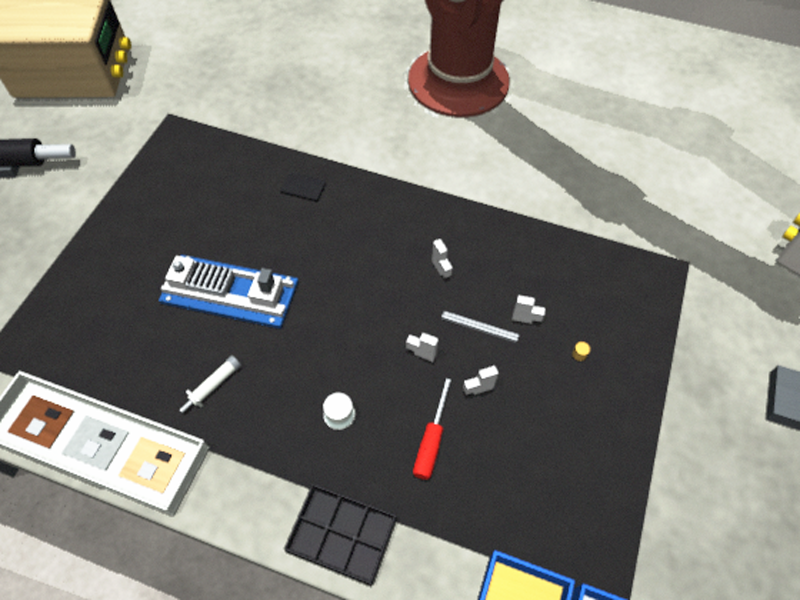

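View pics/top0.png

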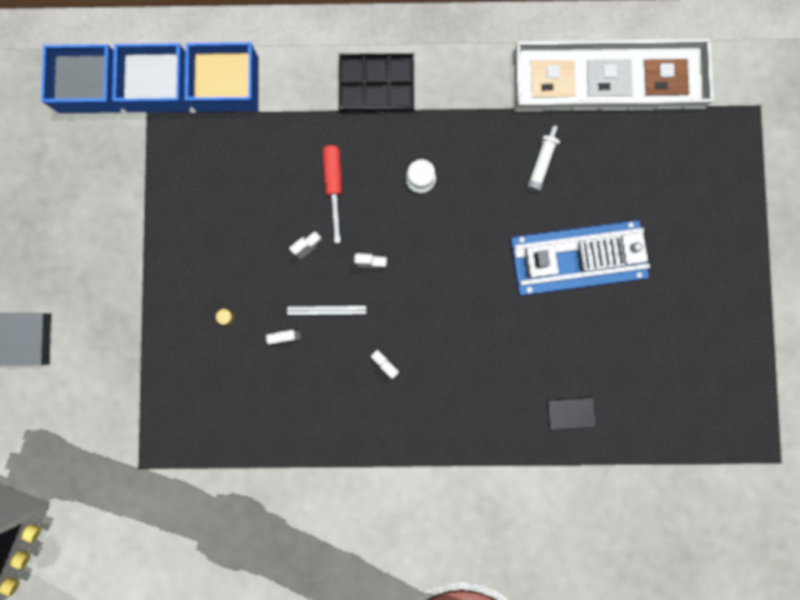

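```bash
cat > h.py <<'E'
import numpy as np,cv2
from plant import *
def crop(im,x0,y0,w,h,s):
    c=cv2.resize(im[y0:y0+h,x0:x0+w,::-1],None,fx=s,fy=s,interpolation=cv2.INTER_CUBIC)
    for x in range(-(-x0//10)*10,x0+w,10):
        X=int((x-x0+.5)*s);cv2.line(c,(X,0),(X,6),(0,255,255),1);cv2.putText(c,str(x),(X-9,16),0,.35,(0,255,255),1)
    for y in range(-(-y0//10)*10,y0+h,10):
        Y=int((y-y0+.5)*s);cv2.line(c,(0,Y),(6,Y),(0,255,255),1);cv2.putText(c,str(y),(8,Y+4),0,.35,(0,255,255),1)
    return c
def px2w(n,uv,z):
    m=camera_model(n);d=m["R"].T@np.linalg.inv(m["camera_matrix"])@np.r_[np.asarray(uv,float),1]
    c=-m["R"].T@m["t"];return c+d*(z-c[2])/d[2]
def proj(n,X):
    m=camera_model(n);p=(m["R"]@np.atleast_2d(X).T).T+m["t"];p=(m["camera_matrix"]@p.T).T;return p[:,:2]/p[:,2:]
E
python3 - <<'E'
from h import *
T=read_camera("top");S=read_camera("scene")
np.save("T.npy",T);np.save("S.npy",S)
a=crop(T,352,148,110,64,7);b=crop(S,105,172,110,64,7)
cv2.imwrite("pics/fix.png",np.vstack([a[:,:770],b[:148*4][:,:770]])[:600*2][:900]) if 0 else None
a=crop(T,354,150,108,60,7);b=crop(S,108,174,108,58,5)
c=np.zeros((590+10,756,3),np.uint8);c[:300]=0
a=crop(T,354,150,108,60,5);b=crop(S,108,174,108,58,5)
cv2.imwrite("pics/fix.png",np.vstack([a,b]))
a=crop(T,180,160,100,108,4);b=crop(S,280,165,100,115,4)
cv2.imwrite("pics/sp.png",np.hstack([np.pad(a,((0,b.shape[0]-a.shape[0]),(0,0),(0,0))),b]))
E
```

```text
(no output)
```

View pics/fix.png

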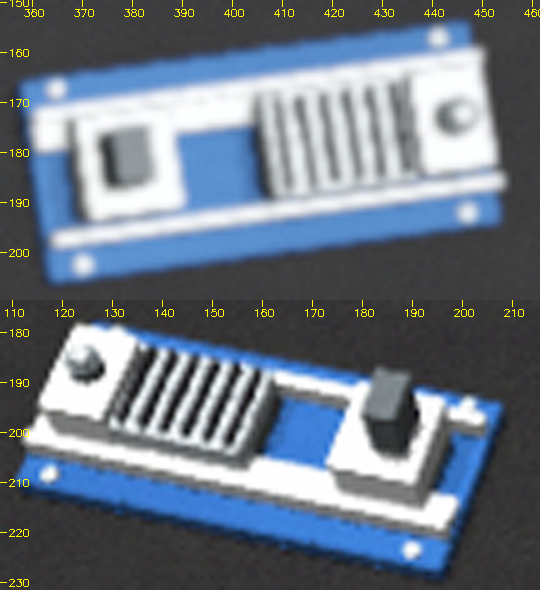

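View pics/sp.png

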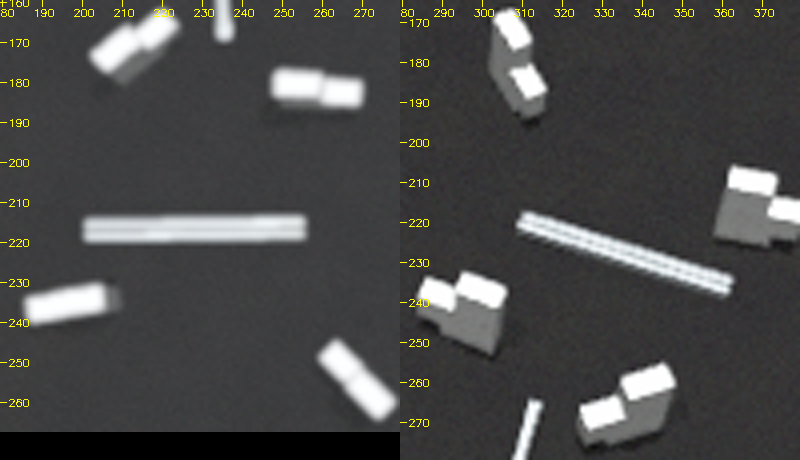

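The fixture's end stop and fins are on the right in the top view (u 408–450) and the jaw is on the left (u 369–388), with the ledge on the world +x side. The four spacers are near top pixels (210,172), (260,182), (198,235) and (272,257). I'll fit poses with a small model render on both views.

```bash
cat > fit.py <<'E'
from h import *
from scipy.optimize import minimize
T=np.load("T.npy");S=np.load("S.npy")
def box(x0,x1,y0,y1,z0,z1):
    return np.array([[x,y,z] for x in(x0,x1) for y in(y0,y1) for z in(z0,z1)])/1e3
def place(P,p):
    c,s=np.cos(p[2]),np.sin(p[2]);return P@np.array([[c,-s,0],[s,c,0],[0,0,1]]).T+[p[0],p[1],0]
K=8
def draw(img,uv,o,val):
    h=cv2.convexHull(((uv-o+.5)*K*16).astype(np.int32).reshape(-1,1,2));cv2.fillConvexPoly(img,h,val,cv2.LINE_8,4)
def render(n,parts,p,win):
    x0,y0,w,h=win;im=np.full((h*K,w*K),50,np.float32)
    for P,v in parts: draw(im,proj(n,place(P,p)),np.array([x0,y0]),v)
    return cv2.GaussianBlur(cv2.resize(im,(w,h),interpolation=cv2.INTER_AREA),(0,0),.6)
def fit(parts,p0,wins,ims,mats=False):
    def cost(p):
        c=0
        for n in wins:
            x0,y0,w,h=wins[n];c+=np.abs(render(n,parts,p,wins[n])-ims[n][y0:y0+h,x0:x0+w]).mean()
        return c
    sim=np.array([p0]+[np.array(p0)+d for d in ([.006,0,0],[0,.006,0],[0,0,.15])])
    r=minimize(cost,p0,method="Nelder-Mead",options=dict(initial_simplex=sim,xatol=1e-4,fatol=1e-3))
    return r.x,r.fun
sp=[(box(-22,9,-6,6,0,32),120),(box(-22,22,-6,6,11,32),120),(box(-22,22,-6,6,32,32),240),(box(-22,2,-6,6,32,54),120),(box(-22,2,-6,6,54,54),240)]
E
cat > run1.py <<'E'
from fit import *
g={"top":T.mean(2).astype(np.float32),"scene":S.mean(2).astype(np.float32)}
for a,b in [((210,172),(335,265)),((260,182),(292,243)),((198,235),(368,215)),((272,257),(308,180))]:
    c=px2w("top",a,.04);wins={"top":(a[0]-19,a[1]-19,38,38),"scene":(b[0]-25,b[1]-22,46,44)}
    R=sorted([fit(sp,[c[0],c[1],y],wins,g) for y in np.arange(8)*np.pi/4],key=lambda r:r[1])
    print(a,[(r[0].round(4),round(r[1],2)) for r in R[:3]])
    for n in wins:print(n,fit(sp,R[0][0],{n:wins[n]},g))
# fixture silhouette
m={n:np.where(cv2.GaussianBlur(i,(0,0),.01+.3).max(2)>95,240,50).astype(np.float32) for n,i in(("top",T),("scene",S))}
fx=[(box(-45,45,-100,100,0,12),240),(box(-31,-25,-100,100,0,24),240),(box(25,31,-100,100,0,24),240)]
c=px2w("top",(405,180),.012);wins={"top":(345,140,125,75),"scene":(100,168,120,68)}
for n in (["top"],["scene"],["top","scene"]):
    r=fit(fx,[c[0],c[1],.13],{k:wins[k] for k in n},m);print(n,r)
p=r[0];np.save("fx.npy",p)
def loc(n,uv,z):
    w=px2w(n,uv,z)-[p[0],p[1],0];cc,s=np.cos(p[2]),np.sin(p[2]);return (np.array([cc*w[0]+s*w[1],-s*w[0]+cc*w[1]])*1e3).round(1)
E
python3 run1.py
```

```text
Traceback (most recent call last):
  File "run1.py", line 5, in <module>
    R=sorted([fit(sp,[c[0],c[1],y],wins,g) for y in np.arange(8)*np.pi/4],key=lambda r:r[1])
              ~~~^^^^^^^^^^^^^^^^^^^^^^^^^
  File "fit.py", line 22, in fit
    r=minimize(cost,p0,method="Nelder-Mead",options=dict(initial_simplex=sim,xatol=1e-4,fatol=1e-3))
  File "fit.py", line 19, in cost
    x0,y0,w,h=wins[n];c+=np.abs(render(n,parts,p,wins[n])-ims[n][y0:y0+h,x0:x0+w]).mean()
                                ~~~~~~^^^^^^^^^^^^^^^^^^^
  File "fit.py", line 13, in render
    for P,v in parts: draw(im,proj(n,place(P,p)),np.array([x0,y0]),v)
                              ~~~~^^^^^^^^^^^^^^
  File "h.py", line 14, in proj
    m=camera_model(n);p=(m["R"]@np.atleast_2d(X).T).T+m["t"];p=(m["camera_matrix"]@p.T).T;return p[:,:2]/p[:,2:]
ValueError: time passes only in moves, steps and waits
```

```bash
sed -i 's/camera_model(n)/CM[n]/; s/^def px2w/CM={n:camera_model(n) for n in ("top","scene")}\ndef px2w/' h.py; sed -i 's/m=camera_model(n)/m=CM[n]/' h.py; time python3 run1.py
```

```text
(210, 172) [(array([0.6207, 0.2279, 5.3955]), np.float64(25.08)), (array([0.6204, 0.2277, 5.3957]), np.float64(25.12)), (array([ 0.6206,  0.2281, -0.9091]), np.float64(25.19))]
top (array([0.62120602, 0.22917923, 5.37472282]), np.float64(14.402586936950684))
scene (array([0.62032227, 0.22766523, 5.38831843]), np.float64(10.172938346862793))
(260, 182) [(array([ 0.5938,  0.1296, -1.637 ]), np.float64(20.76)), (array([0.5937, 0.1296, 4.6448]), np.float64(20.77)), (array([0.5938, 0.1296, 4.6426]), np.float64(20.77))]
top (array([ 0.59412858,  0.13049588, -1.65187643]), np.float64(14.141704559326172))
scene (array([ 0.59361595,  0.12938323, -1.61442024]), np.float64(6.504891872406006))
(198, 235) [(array([0.48  , 0.265 , 1.7437]), np.float64(36.19)), (array([0.4799, 0.2651, 1.7293]), np.float64(36.2)), (array([0.4799, 0.2651, 1.7374]), np.float64(36.23))]
top (array([0.4796676 , 0.26621768, 1.7650339 ]), np.float64(22.04877471923828))
scene (array([0.47991561, 0.26494275, 1.70830724]), np.float64(13.889833450317383))
(272, 257) [(array([0.4382, 0.1103, 0.8102]), np.float64(20.5)), (array([0.4385, 0.1106, 7.0933]), np.float64(20.5)), (array([0.4383, 0.1104, 0.8031]), np.float64(20.5))]
top (array([0.43818484, 0.11030859, 0.81023191]), np.float64(14.948348999023438))
scene (array([0.43835952, 0.11025103, 0.79239618]), np.float64(5.504035949707031))
['top'] (array([ 0.5980311 , -0.19218364,  0.12238437]), np.float64(5.102194309234619))
['scene'] (array([ 0.59587973, -0.19478718,  0.12837894]), np.float64(13.113619804382324))
['top', 'scene'] (array([ 0.59727716, -0.19331802,  0.12547239]), np.float64(19.061599731445312))
real	0m8.953s
user	0m8.434s
sys	0m0.274s
```

```bash
cat > run2.py <<'E'
from fit import *
m={n:np.where(i.max(2)>95,240,50).astype(np.float32) for n,i in(("top",T),("scene",S))}
ys=-20
fx=[(box(-45,45,-100,100,0,12),240),(box(-31,-25,-100,100,0,24),240),(box(25,31,-100,100,0,24),240),(box(-22,22,45,85,12,44),240),(box(-12,12,62,78,44,76),240),(box(-22,22,-75,-15,12,42),240),(box(-22,22,-95,-70,12,44),240)]
wins={"top":(345,140,125,75),"scene":(100,168,120,68)}
for n in (["top"],["scene"],["top","scene"]):
    r=fit(fx,[.5973,-.1933,.125],{k:wins[k] for k in n},m);print(n,r)
    P=r[0]
    for k in n:
        for x in(-18,-10,0,8):
            Y=np.arange(-40,50,3.);uv=proj(k,place(np.c_[0*Y+x,Y,0*Y+12]/1e3,P)).astype(np.float32)
            im=(T if k=="top" else S)
            q=cv2.remap(im,uv[:,:1],uv[:,1:],cv2.INTER_LINEAR)[:,0].astype(int)
            print(k,x,[f"{int(a)}:{b[0]},{b[2]}" for a,b in zip(Y,q) if -37<a<40])
o=r[0]
c=[]
for k,w in(("top",(354,150,108,60)),("scene",(108,174,108,58))):
    im=crop(T if k=="top" else S,*w,7)
    L=lambda A,B,col:cv2.line(im,*[tuple(int(v) for v in (u-np.array(w[:2])+.5)*7) for u in proj(k,place(np.array([A,B])/1e3,o))],col,1)
    for z,col in((0,(0,0,255)),(12,(0,255,0))):
        for A,B in(((-45,-100),(45,-100)),((45,-100),(45,100)),((45,100),(-45,100)),((-45,100),(-45,-100))):L(A+(z,),B+(z,),col)
    L((-22,45,44),(22,45,44),(255,0,255));L((-22,45,44),(-22,85,44),(255,0,255));L((22,45,44),(22,85,44),(255,0,255))
    for y in(-20,-10,0,10):L((-22,y,12),(13,y,12),(0,255,255))
    c.append(im)
c=np.vstack(c);cv2.imwrite("pics/ov.png",cv2.resize(c,None,fx=.72,fy=.72,interpolation=cv2.INTER_AREA))
E
python3 run2.py
```

```text
['top'] (array([ 0.59769326, -0.19073312,  0.12273111]), np.float64(5.451114177703857))
top -18 ['-34:210,218', '-31:189,197', '-28:209,217', '-25:215,223', '-22:176,184', '-19:186,194', '-16:226,234', '-13:209,217', '-10:173,181', '-7:191,200', '-4:161,168', '-1:84,96', '2:51,103', '5:68,163', '8:80,185', '11:87,199', '14:91,206', '17:92,206', '20:91,206', '23:92,207', '26:93,208', '29:93,209', '32:95,210', '35:137,215', '38:209,234']
top -10 ['-34:195,203', '-31:140,148', '-28:193,202', '-25:212,220', '-22:156,163', '-19:174,182', '-16:222,231', '-13:196,205', '-10:147,155', '-7:182,191', '-4:160,169', '-1:84,94', '2:50,93', '5:64,155', '8:78,187', '11:88,203', '14:92,208', '17:92,209', '20:92,208', '23:90,206', '26:91,207', '29:91,208', '32:94,207', '35:143,216', '38:219,239']
top 0 ['-34:201,209', '-31:138,146', '-28:181,190', '-25:212,221', '-22:167,175', '-19:185,193', '-16:225,233', '-13:190,198', '-10:146,152', '-7:193,201', '-4:165,172', '-1:84,90', '2:50,96', '5:64,155', '8:78,186', '11:86,200', '14:90,205', '17:90,205', '20:91,205', '23:90,205', '26:90,206', '29:92,208', '
[... 4058 characters left out ...]
cene 0 ['-34:50,53', '-31:188,197', '-28:181,192', '-25:67,73', '-22:136,144', '-19:208,219', '-16:96,101', '-13:90,96', '-10:208,218', '-7:137,144', '-4:69,73', '-1:44,49', '2:41,88', '5:52,173', '8:54,190', '11:59,208', '14:62,217', '17:63,216', '20:62,215', '23:61,215', '26:63,217', '29:65,219', '32:137,231', '35:250,253', '38:254,254']
scene 8 ['-34:172,183', '-31:213,222', '-28:230,237', '-25:181,190', '-22:189,197', '-19:229,236', '-16:171,180', '-13:151,158', '-10:180,190', '-7:114,121', '-4:72,79', '-1:69,76', '2:80,105', '5:112,186', '8:102,211', '11:99,223', '14:114,227', '17:131,229', '20:107,225', '23:109,226', '26:120,228', '29:119,229', '32:106,222', '35:169,193', '38:178,181']
```

View pics/ov.png

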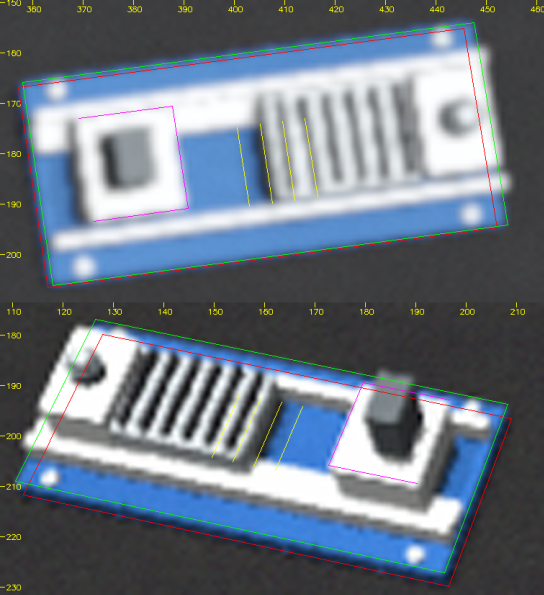

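```bash
cat > go.py <<'E'
import sys,numpy as np
from scipy.spatial.transform import Rotation as Ro
from plant import sense
def go(p,al):
    s=sense();R=Ro.from_rotvec(s["eef_rot"]);c,q=np.cos(al),np.sin(al)
    Rt=Ro.from_matrix(np.array([[-q,c,0],[c,q,0],[0,0,-1]]).T if 0 else np.column_stack([[-q,c,0],[c,q,0],[0,0,-1]]))
    print("t",round(s["t"],2),"pos",s["ee_pos"].round(4),"f",s["force"].round(1),"w",round(s["width"],4),"q",s["q"].round(2))
    print("d",R.inv().apply(np.array(p)-s["ee_pos"]).round(4),"a",(R.inv()*Rt).as_rotvec().round(4))
def at(pose,x,y):
    c,s=np.cos(pose[2]),np.sin(pose[2]);return pose[0]+(c*x-s*y)/1e3,pose[1]+(s*x+c*y)/1e3
FX=(.597,-.1922,.122);A=(.6207,.2279,-.888);C=(.480,.2652,1.744)
E
python3 - <<'E'
from go import *; from h import *
print(px2w("top",(405.5,180),.012))
x,y=at(C,-10,4);print(x,y);go((x,y,.11),C[2])
E
```

```text
[ 0.59706416 -0.19046476  0.012     ]
0.4777832388493347 0.25466026708114
t 0.2 pos [0.2408 0.6033 0.2306] f [-0.2  0.4 -0.7] w 0.0854 q [-1.22  0.62 -0.01  1.42  0.01  1.1  -0.04]
d [-0.3493 -0.2357  0.1209] a [-1.60e-03 -5.00e-04 -5.53e-01]
```

Emit:
step_arm(
  rows=[
    {"jaw":0.1,"dx":-0.03,"dy":-0.02,"dz":0,"az":-0.11},
    {"jaw":0.1,"dx":-0.063,"dy":-0.043,"dz":0,"az":-0.22},
    {"jaw":0.1,"dx":-0.096,"dy":-0.065,"dz":0,"az":-0.33},
    {"jaw":0.1,"dx":-0.129,"dy":-0.087,"dz":0,"az":-0.44},
    {"jaw":0.1,"dx":-0.162,"dy":-0.11,"dz":0,"az":-0.553},
  ],
  squeeze=40,
)

```text
invalid input
```

```bash
python3 -c "
from go import *
x,y=at(C,-10,4);go((x,y,.11),C[2])"
```

```text
t 0.2 pos [0.2408 0.6033 0.2306] f [-0.2  0.4 -0.7] w 0.0854 q [-1.22  0.62 -0.01  1.42  0.01  1.1  -0.04]
d [-0.3493 -0.2357  0.1209] a [-1.60e-03 -5.00e-04 -5.53e-01]
```

Emit:
step_arm(
  rows=[
    {"jaw":0.1,"dx":-0.03,"dy":-0.02,"dz":0,"ax":0,"ay":0,"az":-0.11},
    {"jaw":0.1,"dx":-0.063,"dy":-0.043,"dz":0,"ax":0,"ay":0,"az":-0.22},
    {"jaw":0.1,"dx":-0.096,"dy":-0.065,"dz":0,"ax":0,"ay":0,"az":-0.33},
    {"jaw":0.1,"dx":-0.129,"dy":-0.087,"dz":0,"ax":0,"ay":0,"az":-0.44},
    {"jaw":0.1,"dx":-0.162,"dy":-0.11,"dz":0,"ax":0,"ay":0,"az":-0.553},
  ],
  squeeze=40,
)

```text
t: 0.62
ee_pos: [0.3514, 0.4398, 0.2311]
eef_rot: [-0.281, 3.129, -0.001]
force: [0.4, -0.4, -0.6]
width: 0.047
gripper_force: 0.0
```

```bash
python3 -c "
from go import *
x,y=at(C,-10,4);go((x,y,.11),C[2])"
```

```text
t 0.62 pos [0.3514 0.4398 0.2311] f [ 0.4 -0.4 -0.6] w 0.047 q [-0.83  0.48 -0.16  1.68  0.09  0.99  0.73]
d [-0.0914 -0.2047  0.1212] a [-0.0003  0.0001  0.006 ]
```

Emit:
step_arm(
  rows=[
    {"jaw":0.1,"dx":-0.016,"dy":-0.035,"dz":0.008,"ax":0,"ay":0,"az":0},
    {"jaw":0.1,"dx":-0.032,"dy":-0.07,"dz":0.016,"ax":0,"ay":0,"az":0},
    {"jaw":0.1,"dx":-0.048,"dy":-0.105,"dz":0.024,"ax":0,"ay":0,"az":0},
    {"jaw":0.1,"dx":-0.064,"dy":-0.14,"dz":0.032,"ax":0,"ay":0,"az":0},
    {"jaw":0.1,"dx":-0.08,"dy":-0.175,"dz":0.04,"ax":0,"ay":0,"az":0},
  ],
)

```text
t: 1.03
ee_pos: [0.4604, 0.2811, 0.191]
eef_rot: [-0.272, 3.13, 0.0]
force: [-0.1, 0.6, 0.9]
width: 0.047
gripper_force: 0.0
```

Emit:
step_arm(
  rows=[
    {"jaw":0.1,"dx":-0.0038,"dy":-0.01,"dz":0.027,"ax":0,"ay":0,"az":0},
    {"jaw":0.1,"dx":-0.0076,"dy":-0.02,"dz":0.054,"ax":0,"ay":0,"az":0},
    {"jaw":0.1,"dx":-0.0114,"dy":-0.0297,"dz":0.081,"ax":0,"ay":0,"az":0.006},
    {"jaw":0.1,"dx":-0.0114,"dy":-0.0297,"dz":0.081,"ax":0,"ay":0,"az":0.006},
    {"jaw":0.1,"dx":-0.0114,"dy":-0.0297,"dz":0.081,"ax":0,"ay":0,"az":0.006},
  ],
)

```text
t: 1.45
ee_pos: [0.4753, 0.2548, 0.1094]
eef_rot: [0.26, -3.128, 0.002]
force: [0.4, 0.2, 0.2]
width: 0.0468
gripper_force: 0.0
```

```bash
python3 -c "
from go import *
x,y=at(C,-10,4);go((x,y,.034),C[2])
from h import *
T=read_camera('top');S=read_camera('scene')
a=crop(T,160,195,80,75,5);b=crop(S,335,165,75,75,5)
cv2.imwrite('pics/c1.png',np.hstack([a,b]))
"
```

```text
t 1.45 pos [0.4753 0.2548 0.1094] f [0.4 0.2 0.2] w 0.0468 q [-0.45  0.6  -0.12  1.88  0.11  0.67  1.1 ]
d [-0.0026 -0.0004  0.0754] a [-0.0012 -0.0032 -0.0072]
```

View pics/c1.png

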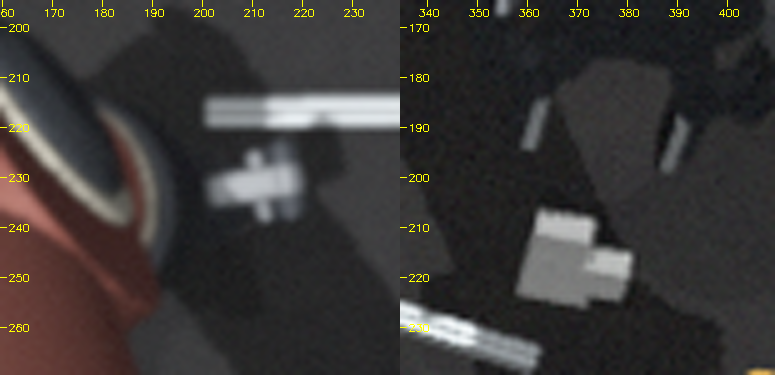

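The pads (scene ~(362,188) and (390,190)) sit above and on either side of the tab at (365,210). Descending to grip.

Emit:
step_arm(
  rows=[
    {"jaw":0.1,"dx":-0.0026,"dy":0,"dz":0.02,"ax":0,"ay":0,"az":-0.007},
    {"jaw":0.1,"dx":-0.0026,"dy":0,"dz":0.04,"ax":0,"ay":0,"az":-0.007},
    {"jaw":0.1,"dx":-0.0026,"dy":0,"dz":0.058,"ax":0,"ay":0,"az":-0.007},
    {"jaw":0.1,"dx":-0.0026,"dy":0,"dz":0.07,"ax":0,"ay":0,"az":-0.007},
    {"jaw":0.1,"dx":-0.0026,"dy":0,"dz":0.0754,"ax":0,"ay":0,"az":-0.007},
  ],
)

```text
t: 1.97
ee_pos: [0.4783, 0.2577, 0.0352]
eef_rot: [-0.277, 3.129, 0.002]
force: [-1.0, -0.2, -0.5]
width: 0.0471
gripper_force: 0.0
```

Emit:
step_arm(
  rows=[
    {"jaw":-0.2,"dx":0,"dy":0,"dz":0,"ax":0,"ay":0,"az":0},
    {"jaw":-0.3,"dx":0,"dy":0,"dz":0,"ax":0,"ay":0,"az":0},
    {"jaw":-0.5,"dx":0,"dy":0,"dz":0,"ax":0,"ay":0,"az":0},
    {"jaw":-0.7,"dx":0,"dy":0,"dz":0,"ax":0,"ay":0,"az":0},
    {"jaw":-0.7,"dx":0,"dy":0,"dz":0,"ax":0,"ay":0,"az":0},
  ],
  squeeze=40,
)

```text
t: 2.38
ee_pos: [0.4794, 0.2568, 0.0362]
eef_rot: [-0.273, 3.127, 0.002]
force: [0.6, 0.0, 3.9]
width: 0.0228
gripper_force: 39.5
```

```bash
python3 -c "
from go import *
x,y=at(C,-10,4);go((x,y,.034),C[2]);x,y=at(FX,-10,19);print(x,y);go((x,y,.14),FX[2])
"
```

```text
t 2.38 pos [0.4794 0.2568 0.0362] f [0.6 0.  3.9] w 0.0228 q [-0.47  0.72 -0.1   1.92  0.14  0.51  1.08]
d [ 0.0019 -0.0019  0.0022] a [0.0013 0.0027 0.0012]
0.5847620736477386 -0.1745581985444619
t 2.38 pos [0.4794 0.2568 0.0362] f [0.6 0.  3.9] w 0.0228 q [-0.47  0.72 -0.1   1.92  0.14  0.51  1.08]
d [-0.0292 -0.443  -0.1043] a [3.2000e-03 1.0000e-03 1.6232e+00]
```

Emit:
step_arm(
  rows=[
    {"jaw":-0.7,"dx":0,"dy":0,"dz":-0.03,"ax":0,"ay":0,"az":0},
    {"jaw":-0.7,"dx":0,"dy":0,"dz":-0.07,"ax":0,"ay":0,"az":0.1},
    {"jaw":-0.7,"dx":0,"dy":-0.02,"dz":-0.104,"ax":0,"ay":0,"az":0.22},
    {"jaw":-0.7,"dx":-0.003,"dy":-0.055,"dz":-0.106,"ax":0,"ay":0,"az":0.34},
    {"jaw":-0.7,"dx":-0.006,"dy":-0.09,"dz":-0.106,"ax":0,"ay":0,"az":0.46},
  ],
)

```text
t: 2.8
ee_pos: [0.5016, 0.1697, 0.1442]
eef_rot: [0.449, 3.103, 0.007]
force: [1.8, -0.4, -1.9]
width: 0.0232
gripper_force: 39.4
```

```bash
python3 -c "
from go import *
x,y=at(FX,-10,19);go((x,y,.14),FX[2])
"
```

```text
t 2.8 pos [0.5016 0.1697 0.1442] f [ 1.8 -0.4 -1.9] w 0.0232 q [-0.37  0.53 -0.    1.88 -0.    0.72  0.92]
d [-0.1774 -0.3065  0.0035] a [0.0076 0.0015 1.1612]
```

Emit:
step_arm(
  rows=[
    {"jaw":-0.7,"dx":-0.017,"dy":-0.029,"dz":0,"ax":0,"ay":0,"az":0.116},
    {"jaw":-0.7,"dx":-0.034,"dy":-0.059,"dz":0,"ax":0,"ay":0,"az":0.232},
    {"jaw":-0.7,"dx":-0.052,"dy":-0.09,"dz":0,"ax":0,"ay":0,"az":0.348},
    {"jaw":-0.7,"dx":-0.07,"dy":-0.121,"dz":0,"ax":0,"ay":0,"az":0.464},
    {"jaw":-0.7,"dx":-0.087,"dy":-0.15,"dz":0,"ax":0,"ay":0,"az":0.58},
  ],
)

```text
t: 3.22
ee_pos: [0.5412, -0.0022, 0.1413]
eef_rot: [1.327, 2.847, -0.0]
force: [1.4, -0.2, -0.9]
width: 0.0234
gripper_force: 39.4
```

```bash
python3 -c "
from go import *
x,y=at(FX,-10,19);go((x,y,.14),FX[2])
"
```

```text
t 3.22 pos [ 0.5412 -0.0022  0.1413] f [ 1.4 -0.2 -0.9] w 0.0234 q [-0.14  0.56  0.16  1.85 -0.12  0.74  0.78]
d [-0.16   -0.0775  0.0014] a [3.000e-04 3.000e-04 5.767e-01]
```

Emit:
step_arm(
  rows=[
    {"jaw":-0.7,"dx":-0.032,"dy":-0.0155,"dz":0,"ax":0,"ay":0,"az":0.116},
    {"jaw":-0.7,"dx":-0.066,"dy":-0.032,"dz":0,"ax":0,"ay":0,"az":0.232},
    {"jaw":-0.7,"dx":-0.1,"dy":-0.0485,"dz":0,"ax":0,"ay":0,"az":0.348},
    {"jaw":-0.7,"dx":-0.134,"dy":-0.065,"dz":0,"ax":0,"ay":0,"az":0.464},
    {"jaw":-0.7,"dx":-0.16,"dy":-0.0775,"dz":0,"ax":0,"ay":0,"az":0.577},
  ],
)

```text
t: 3.63
ee_pos: [0.5858, -0.1762, 0.1414]
eef_rot: [2.084, 2.349, -0.002]
force: [0.5, -0.6, -0.6]
width: 0.0228
gripper_force: 39.4
```

Emit:
step_arm(
  rows=[
    {"jaw":-0.7,"dx":0,"dy":0,"dz":0.01,"ax":0,"ay":0,"az":0},
    {"jaw":-0.7,"dx":0,"dy":0,"dz":0.02,"ax":0,"ay":0,"az":0},
    {"jaw":-0.7,"dx":0,"dy":0,"dz":0.025,"ax":0,"ay":0,"az":0},
    {"jaw":-0.7,"dx":0,"dy":0,"dz":0.025,"ax":0,"ay":0,"az":0},
    {"jaw":-0.7,"dx":0,"dy":0,"dz":0.025,"ax":0,"ay":0,"az":0},
  ],
)

```text
t: 4.05
ee_pos: [0.5856, -0.1698, 0.1153]
eef_rot: [-2.069, -2.36, -0.001]
force: [-0.4, 0.5, -0.8]
width: 0.0229
gripper_force: 39.4
```

```bash
python3 -c "
from go import *
x,y=at(FX,-10,19);go((x,y,.11),FX[2])
from h import *
T=read_camera('top');S=read_camera('scene')
np.save('T2.npy',T);np.save('S2.npy',S)
a=crop(T,350,140,100,75,4);b=crop(S,110,150,100,80,4)
cv2.imwrite('pics/c2.png',np.hstack([np.pad(a,((0,20),(0,0),(0,0))),b]))
"
```

```text
t 4.05 pos [ 0.5856 -0.1698  0.1153] f [-0.4  0.5 -0.8] w 0.0229 q [ 0.07  0.7   0.29  1.68 -0.26  0.81  0.61]
d [-0.0046 -0.0015  0.0053] a [-0.0012 -0.0021  0.0092]
```

View pics/c2.png

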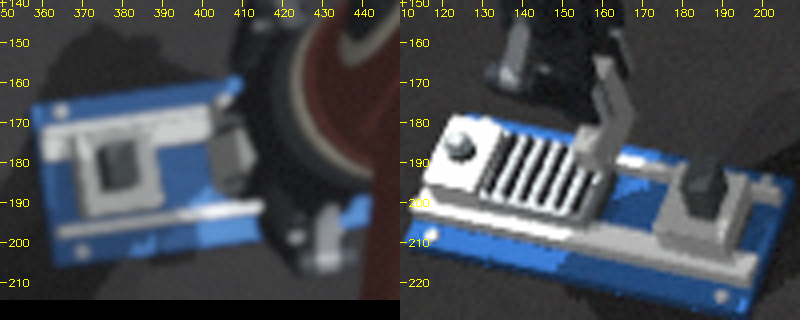

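```bash
cat > ov.py <<'E'
from fit import *
from go import at
from plant import sense
from scipy.spatial.transform import Rotation as Ro
T=np.load("T2.npy");S=np.load("S2.npy");s=sense();R=Ro.from_rotvec(s["eef_rot"]).as_matrix()
yaw=np.arctan2(R[1,1],R[0,1]);x,y=at((s["ee_pos"][0],s["ee_pos"][1],yaw),10,-2);print(yaw,x,y)
c=[]
for k,im0,w in(("top",T,(385,158,45,60)),("scene",S,(135,145,50,60))):
    im=crop(im0,*w,8)
    for b,col in((box(-22,22,-6,6,11,32),(0,255,0)),(box(-22,9,-6,6,0,11),(255,255,0)),(box(-22,2,-6,6,32,54),(0,0,255))):
        uv=(proj(k,place(b,(x,y,yaw))+[0,0,s["ee_pos"][2]-.036])-np.array(w[:2])+.5)*8
        for i in range(8):
            for j in(1,2,4):
                if not i&j: cv2.line(im,tuple(uv[i].astype(int).tolist()),tuple(uv[i|j].astype(int).tolist()),col,1)
    c.append(im)
cv2.imwrite("pics/c3.png",np.hstack(c))
E
python3 ov.py
```

```text
0.13028314582515843 0.5964347192343842 -0.1714663405713901
```

View pics/c3.png

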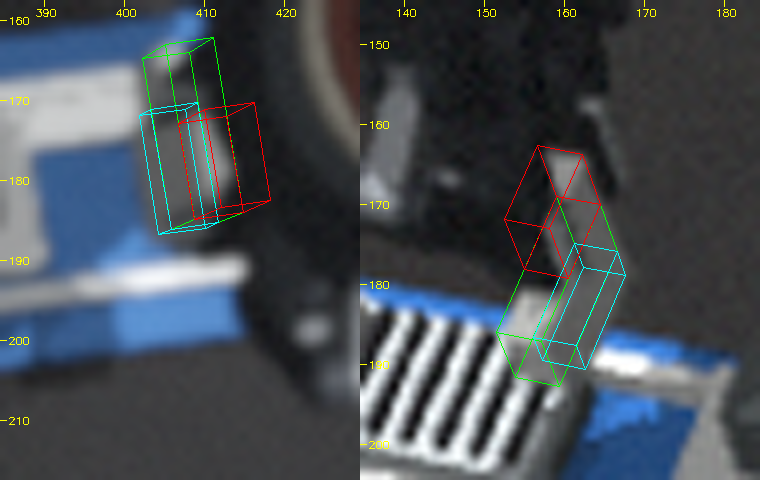

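Emit:
step_arm(
  rows=[
    {"jaw":-0.7,"dx":-0.0046,"dy":-0.0015,"dz":0.01,"ax":0,"ay":0,"az":0.009},
    {"jaw":-0.7,"dx":-0.0046,"dy":-0.0015,"dz":0.03,"ax":0,"ay":0,"az":0.009},
    {"jaw":-0.7,"dx":-0.0046,"dy":-0.0015,"dz":0.048,"ax":0,"ay":0,"az":0.009},
    {"jaw":-0.7,"dx":-0.0046,"dy":-0.0015,"dz":0.05,"ax":0,"ay":0,"az":0.009},
    {"jaw":-0.7,"dx":-0.0046,"dy":-0.0015,"dz":0.05,"ax":0,"ay":0,"az":0.009},
  ],
)

```text
t: 4.57
ee_pos: [0.584, -0.1766, 0.0646]
eef_rot: [-2.084, -2.348, 0.002]
force: [-0.0, -1.1, -0.4]
width: 0.0234
gripper_force: 39.4
```

```bash
python3 -c "
from go import *
x,y=at(FX,-10,19);go((x,y,.048),FX[2])
"
```

```text
t 4.57 pos [ 0.584  -0.1766  0.0646] f [-0.  -1.1 -0.4] w 0.0234 q [ 0.1   0.77  0.27  1.71 -0.29  0.71  0.64]
d [0.0019 0.0011 0.0166] a [-0.0028 -0.001  -0.003 ]
```

Emit:
step_arm(
  rows=[
    {"jaw":-0.7,"dx":0.001,"dy":0.0005,"dz":0.003,"ax":0,"ay":0,"az":0},
    {"jaw":-0.7,"dx":0.001,"dy":0.0005,"dz":0.006,"ax":0,"ay":0,"az":0},
    {"jaw":-0.7,"dx":0.001,"dy":0.0005,"dz":0.009,"ax":0,"ay":0,"az":0},
    {"jaw":-0.7,"dx":0.001,"dy":0.0005,"dz":0.011,"ax":0,"ay":0,"az":0},
    {"jaw":-0.7,"dx":0.001,"dy":0.0005,"dz":0.012,"ax":0,"ay":0,"az":0},
  ],
)

```text
t: 4.98
ee_pos: [0.5854, -0.1758, 0.054]
eef_rot: [2.085, 2.35, 0.0]
force: [0.3, -0.4, -1.1]
width: 0.0229
gripper_force: 39.4
```

Emit:
step_arm(
  rows=[
    {"jaw":-0.7,"dx":0,"dy":0,"dz":0.001,"ax":0,"ay":0,"az":0},
    {"jaw":-0.7,"dx":0,"dy":0,"dz":0.002,"ax":0,"ay":0,"az":0},
    {"jaw":-0.7,"dx":0,"dy":0,"dz":0.002,"ax":0,"ay":0,"az":0},
    {"jaw":-0.7,"dx":0,"dy":0,"dz":0.002,"ax":0,"ay":0,"az":0},
    {"jaw":-0.7,"dx":0,"dy":0,"dz":0.002,"ax":0,"ay":0,"az":0},
  ],
)

```text
t: 5.4
ee_pos: [0.5854, -0.1759, 0.052]
eef_rot: [2.085, 2.35, -0.0]
force: [0.1, 0.1, -1.0]
width: 0.0233
gripper_force: 39.4
```

Emit:
step_arm(
  rows=[
    {"jaw":-0.7,"dx":0,"dy":0,"dz":0.001,"ax":0,"ay":0,"az":0},
    {"jaw":-0.7,"dx":0,"dy":0,"dz":0.002,"ax":0,"ay":0,"az":0},
    {"jaw":-0.7,"dx":0,"dy":0,"dz":0.003,"ax":0,"ay":0,"az":0},
    {"jaw":-0.7,"dx":0,"dy":0,"dz":0.0035,"ax":0,"ay":0,"az":0},
    {"jaw":-0.7,"dx":0,"dy":0,"dz":0.0035,"ax":0,"ay":0,"az":0},
  ],
)

```text
t: 5.82
ee_pos: [0.5853, -0.1759, 0.0484]
eef_rot: [-2.085, -2.349, 0.0]
force: [0.8, 0.7, 0.3]
width: 0.0229
gripper_force: 39.4
```

Emit:
step_arm(
  rows=[
    {"jaw":-0.7,"dx":0,"dy":0,"dz":0.0007,"ax":0,"ay":0,"az":0},
    {"jaw":-0.7,"dx":0,"dy":0,"dz":0.0012,"ax":0,"ay":0,"az":0},
    {"jaw":-0.7,"dx":0,"dy":0,"dz":0.0016,"ax":0,"ay":0,"az":0},
    {"jaw":-0.7,"dx":0,"dy":0,"dz":0.0016,"ax":0,"ay":0,"az":0},
    {"jaw":-0.7,"dx":0,"dy":0,"dz":0.0016,"ax":0,"ay":0,"az":0},
  ],
)

```text
t: 6.23
ee_pos: [0.5853, -0.1761, 0.0482]
eef_rot: [2.085, 2.349, 0.0]
force: [-2.1, 0.0, 8.3]
width: 0.0231
gripper_force: 40.1
```

Contact at TCP z 0.048, which is the expected seated height. Releasing and lifting.

Emit:
step_arm(
  rows=[
    {"jaw":-0.4,"dx":0,"dy":0,"dz":-0.001,"ax":0,"ay":0,"az":0},
    {"jaw":-0.3,"dx":0,"dy":0,"dz":-0.001,"ax":0,"ay":0,"az":0},
    {"jaw":-0.1,"dx":0,"dy":0,"dz":-0.001,"ax":0,"ay":0,"az":0},
    {"jaw":-0.1,"dx":0,"dy":0,"dz":-0.003,"ax":0,"ay":0,"az":0},
    {"jaw":-0.1,"dx":0,"dy":0,"dz":-0.006,"ax":0,"ay":0,"az":0},
  ],
)

```text
t: 6.65
ee_pos: [0.585, -0.1756, 0.0524]
eef_rot: [-2.085, -2.349, 0.001]
force: [1.2, -0.5, 0.1]
width: 0.0382
gripper_force: 0.0
```

Emit:
step_arm(
  rows=[
    {"jaw":0,"dx":0,"dy":0,"dz":-0.015,"ax":0,"ay":0,"az":0},
    {"jaw":0,"dx":0,"dy":0,"dz":-0.035,"ax":0,"ay":0,"az":0},
    {"jaw":0.1,"dx":0,"dy":0,"dz":-0.06,"ax":0,"ay":0,"az":0},
    {"jaw":0.1,"dx":0,"dy":0,"dz":-0.09,"ax":0,"ay":0,"az":0},
    {"jaw":0.1,"dx":0,"dy":0,"dz":-0.1,"ax":0,"ay":0,"az":0},
  ],
)

```text
t: 7.07
ee_pos: [0.5876, -0.177, 0.1572]
eef_rot: [2.081, 2.344, 0.005]
force: [1.5, -0.6, 0.9]
width: 0.0466
gripper_force: 0.0
```

```bash
python3 -c "
from go import *
x,y=at(A,-10,4);go((x,y,.14),A[2])
"
```

```text
t 7.07 pos [ 0.5876 -0.177   0.1572] f [ 1.5 -0.6  0.9] w 0.0466 q [ 0.06  0.65  0.32  1.64 -0.25  0.89  0.6 ]
d [0.4088 0.0788 0.0164] a [ 8.0000e-03 -4.0000e-04  1.0069e+00]
```

Emit:
step_arm(
  rows=[
    {"jaw":0.1,"dx":0.03,"dy":0.006,"dz":0,"ax":0,"ay":0,"az":0.1},
    {"jaw":0.1,"dx":0.065,"dy":0.0126,"dz":0,"ax":0,"ay":0,"az":0.22},
    {"jaw":0.1,"dx":0.1,"dy":0.0194,"dz":0,"ax":0,"ay":0,"az":0.34},
    {"jaw":0.1,"dx":0.136,"dy":0.026,"dz":0,"ax":0,"ay":0,"az":0.46},
    {"jaw":0.1,"dx":0.172,"dy":0.033,"dz":0,"ax":0,"ay":0,"az":0.58},
  ],
)

```text
t: 7.48
ee_pos: [0.5974, 0.0005, 0.1526]
eef_rot: [-2.675, -1.646, 0.0]
force: [0.6, 0.9, -0.2]
width: 0.0469
gripper_force: 0.0
```

```bash
python3 -c "
from go import *
x,y=at(A,-10,4);go((x,y,.13),A[2])
from h import *
T=read_camera('top');S=read_camera('scene');np.save('T3.npy',T);np.save('S3.npy',S)
a=crop(T,354,150,100,60,6);b=crop(S,110,170,100,60,6)
cv2.imwrite('pics/c4.png',cv2.resize(np.vstack([a,b]),None,fx=.83,fy=.83,interpolation=cv2.INTER_AREA))
"
```

```text
t 7.48 pos [5.974e-01 5.000e-04 1.526e-01] f [ 0.6  0.9 -0.2] w 0.0469 q [-0.34  0.66  0.5   1.69 -0.39  0.89 -0.15]
d [ 0.2213 -0.0892  0.0226] a [-4.000e-04  1.000e-04  4.206e-01]
```

View pics/c4.png

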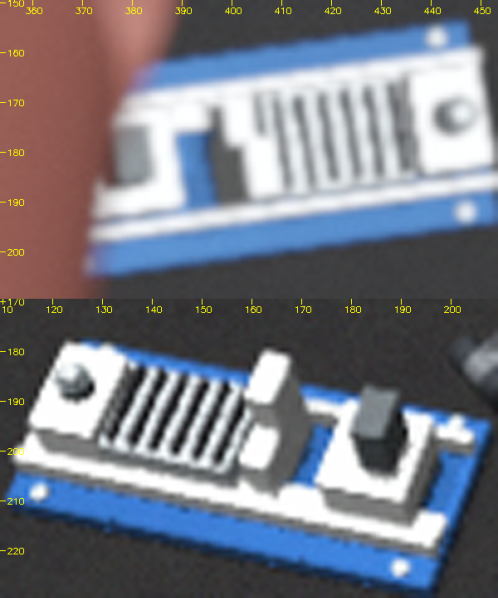

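```bash
python3 - <<'E'
from h import *; from go import at
def loc(n,uv,z,p=(.597,-.1922,.122)):
    w=px2w(n,uv,z)-[p[0],p[1],0];c,s=np.cos(p[2]),np.sin(p[2]);return np.round([1e3*(c*w[0]+s*w[1]),1e3*(-s*w[0]+c*w[1])],1)
print("jawface",loc("top",(389.6,183),.044),"sp face floor",loc("top",(396.3,185),.012),"tab edge",loc("top",(402.5,184),.066))
# scene: tab top corners  near-right (168.6,183.2) ; shoulder
k=6*.83
f=lambda X,Y:(110+X/k-.5,170+(Y-299)/k-.5)
print("scene tab top near edge pts",[loc("scene",f(*q),.066) for q in((262,350),(291,355),(276,398),(247,390))])
print("scene shoulder pts",[loc("scene",f(*q),.044) for q in((278,433),(268,472),(238,465))])
print("scene jaw face top",[loc("scene",f(*q),.044) for q in((318,484),(405,495))])
E
```

```text
jawface [-4.7 45.7] sp face floor [-8.  23.5] tab edge [-12.5  25.2]
scene tab top near edge pts [array([-23.9,   9.1]), array([-24.4,  22.3]), array([-1.5, 23.9]), array([-2.5, 10.2])]
scene shoulder pts [array([ 3. , 21.6]), array([23.1, 24.5]), array([22.7, 10.5])]
scene jaw face top [array([23.9, 47.8]), array([20.4, 86.3])]
```

Spacer 1 stands upright and seated: +y face at fixture y ≈ 23, x centred, notch over the ledge. Going for the second spacer (A).

Emit:
step_arm(
  rows=[
    {"jaw":0.1,"dx":0.034,"dy":-0.014,"dz":0,"ax":0,"ay":0,"az":0.1},
    {"jaw":0.1,"dx":0.07,"dy":-0.028,"dz":0,"ax":0,"ay":0,"az":0.2},
    {"jaw":0.1,"dx":0.106,"dy":-0.043,"dz":0,"ax":0,"ay":0,"az":0.3},
    {"jaw":0.1,"dx":0.142,"dy":-0.057,"dz":0,"ax":0,"ay":0,"az":0.42},
    {"jaw":0.1,"dx":0.178,"dy":-0.072,"dz":0,"ax":0,"ay":0,"az":0.42},
  ],
)

```text
t: 8.0
ee_pos: [0.6122, 0.192, 0.1522]
eef_rot: [2.957, 1.058, -0.001]
force: [1.2, -0.1, -0.3]
width: 0.0467
gripper_force: 0.0
```

```bash
python3 -c "
from go import *
x,y=at(A,-10,2.5);go((x,y,.11),A[2])"
```

```text
t 8.0 pos [0.6122 0.192  0.1522] f [ 1.2 -0.1 -0.3] w 0.0467 q [-0.69  0.76  0.63  1.56 -0.5   1.   -0.79]
d [ 0.0319 -0.0323  0.0422] a [0.0002 0.0009 0.0045]
```

Emit:
step_arm(
  rows=[
    {"jaw":0.1,"dx":0.016,"dy":-0.016,"dz":0.012,"ax":0,"ay":0,"az":0.004},
    {"jaw":0.1,"dx":0.03,"dy":-0.03,"dz":0.025,"ax":0,"ay":0,"az":0.004},
    {"jaw":0.1,"dx":0.0319,"dy":-0.0323,"dz":0.042,"ax":0,"ay":0,"az":0.004},
    {"jaw":0.1,"dx":0.0319,"dy":-0.0323,"dz":0.042,"ax":0,"ay":0,"az":0.004},
    {"jaw":0.1,"dx":0.0319,"dy":-0.0323,"dz":0.042,"ax":0,"ay":0,"az":0.004},
  ],
)

```text
t: 8.42
ee_pos: [0.6156, 0.2347, 0.1096]
eef_rot: [2.958, 1.057, -0.005]
force: [0.6, -0.9, -0.2]
width: 0.0471
gripper_force: 0.0
```

Emit:
step_arm(
  rows=[
    {"jaw":0.1,"dx":0,"dy":0,"dz":0,"ax":0,"ay":0,"az":0},
    {"jaw":0.1,"dx":0,"dy":0,"dz":0,"ax":0,"ay":0,"az":0},
    {"jaw":0.1,"dx":0,"dy":0,"dz":0,"ax":0,"ay":0,"az":0},
    {"jaw":0.1,"dx":0,"dy":0,"dz":0,"ax":0,"ay":0,"az":0},
    {"jaw":0.1,"dx":0,"dy":0,"dz":0,"ax":0,"ay":0,"az":0},
  ],
)

```text
t: 8.83
ee_pos: [0.6168, 0.2351, 0.1115]
eef_rot: [-2.959, -1.055, -0.002]
force: [0.1, 0.8, -0.6]
width: 0.0473
gripper_force: 0.0
```

```bash
python3 -c "
from go import *
x,y=at(A,-10,2.5);go((x,y,.037),A[2])"
```

```text
t 8.83 pos [0.6168 0.2351 0.1115] f [ 0.1  0.8 -0.6] w 0.0473 q [-0.72  0.83  0.61  1.53 -0.54  0.95 -0.84]
d [ 0.0009 -0.002   0.0745] a [ 0.0003 -0.001   0.0024]
```

Emit:
step_arm(
  rows=[
    {"jaw":0.1,"dx":0.001,"dy":-0.002,"dz":0.02,"ax":0,"ay":0,"az":0},
    {"jaw":0.1,"dx":0.001,"dy":-0.002,"dz":0.04,"ax":0,"ay":0,"az":0},
    {"jaw":0.1,"dx":0.001,"dy":-0.002,"dz":0.058,"ax":0,"ay":0,"az":0},
    {"jaw":0.1,"dx":0.001,"dy":-0.002,"dz":0.07,"ax":0,"ay":0,"az":0},
    {"jaw":0.1,"dx":0.001,"dy":-0.002,"dz":0.0745,"ax":0,"ay":0,"az":0},
  ],
)

```text
t: 9.25
ee_pos: [0.6147, 0.2375, 0.0343]
eef_rot: [-2.958, -1.056, 0.006]
force: [0.3, -0.7, 0.1]
width: 0.0466
gripper_force: 0.0
```

Emit:
step_arm(
  rows=[
    {"jaw":-0.2,"dx":0,"dy":0,"dz":0,"ax":0,"ay":0,"az":0},
    {"jaw":-0.3,"dx":0,"dy":0,"dz":0,"ax":0,"ay":0,"az":0},
    {"jaw":-0.5,"dx":0,"dy":0,"dz":0,"ax":0,"ay":0,"az":0},
    {"jaw":-0.7,"dx":0,"dy":0,"dz":0,"ax":0,"ay":0,"az":0},
    {"jaw":-0.7,"dx":0,"dy":0,"dz":0,"ax":0,"ay":0,"az":0},
  ],
  squeeze=40,
)

```text
t: 9.67
ee_pos: [0.6169, 0.2379, 0.0376]
eef_rot: [2.958, 1.056, 0.004]
force: [0.4, -0.1, 2.0]
width: 0.0228
gripper_force: 39.9
```

```bash
python3 -c "
from go import *
x,y=at(A,-10,2.5);go((x,y,.037),A[2])
x,y=at(FX,-10,35.5);print(x,y);go((x,y,.14),FX[2])"
```

```text
t 9.67 pos [0.6169 0.2379 0.0376] f [ 0.4 -0.1  2. ] w 0.0228 q [-0.7   0.91  0.55  1.58 -0.6   0.82 -0.79]
d [-0.0008  0.0001  0.0006] a [ 0.001  -0.0022  0.0032]
0.5827540635148316 -0.15818083931575402
t 9.67 pos [0.6169 0.2379 0.0376] f [ 0.4 -0.1  2. ] w 0.0228 q [-0.7   0.91  0.55  1.58 -0.6   0.82 -0.79]
d [-0.277   0.2849 -0.1027] a [ 0.0021 -0.0015 -1.0068]
```

Emit:
step_arm(
  rows=[
    {"jaw":-0.7,"dx":0,"dy":0,"dz":-0.03,"ax":0,"ay":0,"az":0},
    {"jaw":-0.7,"dx":0,"dy":0,"dz":-0.07,"ax":0,"ay":0,"az":-0.08},
    {"jaw":-0.7,"dx":-0.015,"dy":0.015,"dz":-0.102,"ax":0,"ay":0,"az":-0.18},
    {"jaw":-0.7,"dx":-0.04,"dy":0.041,"dz":-0.104,"ax":0,"ay":0,"az":-0.28},
    {"jaw":-0.7,"dx":-0.066,"dy":0.068,"dz":-0.104,"ax":0,"ay":0,"az":-0.38},
  ],
)

```text
t: 10.08
ee_pos: [0.6098, 0.1445, 0.1437]
eef_rot: [2.696, 1.608, 0.011]
force: [-0.3, -0.4, -0.9]
width: 0.0228
gripper_force: 39.6
```

```bash
python3 -c "
from go import *
x,y=at(FX,-10,35.5);go((x,y,.14),FX[2])"
```

```text
t 10.08 pos [0.6098 0.1445 0.1437] f [-0.3 -0.4 -0.9] w 0.0228 q [-0.57  0.71  0.52  1.62 -0.42  0.92 -0.39]
d [-0.2792  0.12    0.0029] a [ 0.0068 -0.0034 -0.6173]
```

Emit:
step_arm(
  rows=[
    {"jaw":-0.7,"dx":-0.032,"dy":0.0138,"dz":0,"ax":0,"ay":0,"az":-0.12},
    {"jaw":-0.7,"dx":-0.064,"dy":0.0276,"dz":0,"ax":0,"ay":0,"az":-0.24},
    {"jaw":-0.7,"dx":-0.098,"dy":0.042,"dz":0,"ax":0,"ay":0,"az":-0.36},
    {"jaw":-0.7,"dx":-0.132,"dy":0.057,"dz":0,"ax":0,"ay":0,"az":-0.48},
    {"jaw":-0.7,"dx":-0.166,"dy":0.072,"dz":0,"ax":0,"ay":0,"az":-0.59},
  ],
)

```text
t: 10.5
ee_pos: [0.5902, -0.0386, 0.1409]
eef_rot: [2.118, 2.32, 0.001]
force: [1.0, -0.8, -1.0]
width: 0.0229
gripper_force: 39.6
```

```bash
python3 -c "
from go import *
x,y=at(FX,-10,35.5);go((x,y,.12),FX[2])"
```

```text
t 10.5 pos [ 0.5902 -0.0386  0.1409] f [ 1.  -0.8 -1. ] w 0.0229 q [-0.18  0.64  0.33  1.71 -0.27  0.83  0.37]
d [-0.1184 -0.0183  0.0209] a [ 0.0007  0.0003 -0.0311]
```

Emit:
step_arm(
  rows=[
    {"jaw":-0.7,"dx":-0.03,"dy":-0.0046,"dz":0,"ax":0,"ay":0,"az":-0.03},
    {"jaw":-0.7,"dx":-0.062,"dy":-0.0096,"dz":0,"ax":0,"ay":0,"az":-0.03},
    {"jaw":-0.7,"dx":-0.095,"dy":-0.0147,"dz":0,"ax":0,"ay":0,"az":-0.03},
    {"jaw":-0.7,"dx":-0.1184,"dy":-0.0183,"dz":0,"ax":0,"ay":0,"az":-0.03},
    {"jaw":-0.7,"dx":-0.1184,"dy":-0.0183,"dz":0.015,"ax":0,"ay":0,"az":-0.03},
  ],
)

```text
t: 10.92
ee_pos: [0.5828, -0.1669, 0.1289]
eef_rot: [2.096, 2.325, -0.004]
force: [-0.0, -0.9, 0.0]
width: 0.0228
gripper_force: 39.6
```

Emit:
step_arm(
  rows=[
    {"jaw":-0.7,"dx":0,"dy":0,"dz":0.005,"ax":0,"ay":0,"az":0},
    {"jaw":-0.7,"dx":0,"dy":0,"dz":0.01,"ax":0,"ay":0,"az":0},
    {"jaw":-0.7,"dx":0,"dy":0,"dz":0.01,"ax":0,"ay":0,"az":0},
    {"jaw":-0.7,"dx":0,"dy":0,"dz":0.01,"ax":0,"ay":0,"az":0},
    {"jaw":-0.7,"dx":0,"dy":0,"dz":0.01,"ax":0,"ay":0,"az":0},
  ],
)

```text
t: 11.33
ee_pos: [0.583, -0.1551, 0.1157]
eef_rot: [2.087, 2.348, 0.001]
force: [-0.1, -0.2, -0.3]
width: 0.0226
gripper_force: 39.6
```

```bash
python3 -c "
from go import *
x,y=at(FX,-10,36.8);go((x,y,.092),FX[2])"
```

```text
t 11.33 pos [ 0.583  -0.1551  0.1157] f [-0.1 -0.2 -0.3] w 0.0226 q [ 0.04  0.69  0.3   1.7  -0.27  0.79  0.58]
d [-0.0018 -0.0007  0.0237] a [ 0.0006 -0.0002 -0.0048]
```

Emit:
step_arm(
  rows=[
    {"jaw":-0.7,"dx":-0.002,"dy":-0.0007,"dz":0.01,"ax":0,"ay":0,"az":-0.004},
    {"jaw":-0.7,"dx":-0.002,"dy":-0.0007,"dz":0.025,"ax":0,"ay":0,"az":-0.004},
    {"jaw":-0.7,"dx":-0.002,"dy":-0.0007,"dz":0.038,"ax":0,"ay":0,"az":-0.004},
    {"jaw":-0.7,"dx":-0.002,"dy":-0.0007,"dz":0.047,"ax":0,"ay":0,"az":-0.004},
    {"jaw":-0.7,"dx":-0.002,"dy":-0.0007,"dz":0.05,"ax":0,"ay":0,"az":-0.004},
  ],
)

```text
t: 11.75
ee_pos: [0.581, -0.1578, 0.0635]
eef_rot: [-2.083, -2.348, 0.002]
force: [0.2, 0.3, -0.8]
width: 0.0228
gripper_force: 39.6
```

Emit:
step_arm(
  rows=[
    {"jaw":-0.7,"dx":0,"dy":0,"dz":0.003,"ax":0,"ay":0,"az":0},
    {"jaw":-0.7,"dx":0,"dy":0,"dz":0.006,"ax":0,"ay":0,"az":0},
    {"jaw":-0.7,"dx":0,"dy":0,"dz":0.009,"ax":0,"ay":0,"az":0},
    {"jaw":-0.7,"dx":0,"dy":0,"dz":0.012,"ax":0,"ay":0,"az":0},
    {"jaw":-0.7,"dx":0,"dy":0,"dz":0.013,"ax":0,"ay":0,"az":0},
  ],
)

```text
t: 12.17
ee_pos: [0.582, -0.1584, 0.0522]
eef_rot: [2.085, 2.35, -0.0]
force: [-0.5, -0.1, 0.1]
width: 0.0229
gripper_force: 39.6
```

Emit:
step_arm(
  rows=[
    {"jaw":-0.7,"dx":0,"dy":0,"dz":0.001,"ax":0,"ay":0,"az":0},
    {"jaw":-0.7,"dx":0,"dy":0,"dz":0.002,"ax":0,"ay":0,"az":0},
    {"jaw":-0.7,"dx":0,"dy":0,"dz":0.003,"ax":0,"ay":0,"az":0},
    {"jaw":-0.7,"dx":0,"dy":0,"dz":0.004,"ax":0,"ay":0,"az":0},
    {"jaw":-0.7,"dx":0,"dy":0,"dz":0.004,"ax":0,"ay":0,"az":0},
  ],
)

```text
t: 12.58
ee_pos: [0.5822, -0.1586, 0.0495]
eef_rot: [2.085, 2.349, 0.001]
force: [-2.2, 0.9, 5.9]
width: 0.0228
gripper_force: 40.3
```

Emit:
step_arm(
  rows=[
    {"jaw":-0.4,"dx":0,"dy":0,"dz":-0.001,"ax":0,"ay":0,"az":0},
    {"jaw":-0.3,"dx":0,"dy":0,"dz":-0.001,"ax":0,"ay":0,"az":0},
    {"jaw":-0.1,"dx":0,"dy":0,"dz":-0.001,"ax":0,"ay":0,"az":0},
    {"jaw":-0.1,"dx":0,"dy":0,"dz":-0.003,"ax":0,"ay":0,"az":0},
    {"jaw":-0.1,"dx":0,"dy":0,"dz":-0.006,"ax":0,"ay":0,"az":0},
  ],
)

```text
t: 13.0
ee_pos: [0.5817, -0.1583, 0.0541]
eef_rot: [-2.085, -2.349, 0.001]
force: [-0.1, -0.2, -0.6]
width: 0.0386
gripper_force: 0.0
```

Emit:
step_arm(
  rows=[
    {"jaw":-0.1,"dx":0,"dy":0,"dz":-0.015,"ax":0,"ay":0,"az":0},
    {"jaw":-0.1,"dx":0,"dy":0,"dz":-0.03,"ax":0,"ay":0,"az":0},
    {"jaw":-0.3,"dx":0,"dy":0,"dz":-0.055,"ax":0,"ay":0,"az":0},
    {"jaw":-0.6,"dx":0.01,"dy":0,"dz":-0.07,"ax":0,"ay":0,"az":0},
    {"jaw":-1,"dx":0.03,"dy":0.005,"dz":-0.07,"ax":0,"ay":0,"az":0},
  ],
)

```text
t: 13.42
ee_pos: [0.5848, -0.133, 0.1285]
eef_rot: [2.087, 2.336, 0.001]
force: [0.5, -0.6, -0.1]
width: 0.0066
gripper_force: 0.0
```

```bash
python3 -c "
from go import *
x,y=at(FX,0,102);print(x,y);go((x,y,.10),FX[2])"
```

```text
0.5845868464511201 -0.09095814294980593
t 13.42 pos [ 0.5848 -0.133   0.1285] f [ 0.5 -0.6 -0.1] w 0.0066 q [-0.01  0.66  0.31  1.71 -0.26  0.8   0.54]
d [0.042  0.0043 0.0283] a [ 0.0065  0.0061 -0.0093]
```

Emit:
step_arm(
  rows=[
    {"jaw":-1,"dx":0.02,"dy":0.002,"dz":0,"ax":0,"ay":0,"az":0},
    {"jaw":-1,"dx":0.04,"dy":0.004,"dz":0,"ax":0,"ay":0,"az":0},
    {"jaw":-1,"dx":0.04,"dy":0.004,"dz":0.02,"ax":0,"ay":0,"az":0},
    {"jaw":-1,"dx":0.04,"dy":0.004,"dz":0.028,"ax":0,"ay":0,"az":0},
    {"jaw":-1,"dx":0.04,"dy":0.004,"dz":0.028,"ax":0,"ay":0,"az":0},
  ],
)

```text
t: 13.83
ee_pos: [0.5809, -0.0877, 0.0945]
eef_rot: [-2.083, -2.347, 0.005]
force: [0.2, 0.8, 1.3]
width: 0.0
gripper_force: 0.0
```

Emit:
step_arm(
  rows=[
    {"jaw":-1,"dx":0,"dy":0,"dz":0,"ax":0,"ay":0,"az":0},
    {"jaw":-1,"dx":0,"dy":0,"dz":0,"ax":0,"ay":0,"az":0},
    {"jaw":-1,"dx":0,"dy":0,"dz":0,"ax":0,"ay":0,"az":0},
    {"jaw":-1,"dx":0,"dy":0,"dz":0,"ax":0,"ay":0,"az":0},
    {"jaw":-1,"dx":0,"dy":0,"dz":0,"ax":0,"ay":0,"az":0},
  ],
)

```text
t: 14.25
ee_pos: [0.5829, -0.0883, 0.0968]
eef_rot: [2.086, 2.348, 0.001]
force: [-0.6, 0.2, -0.5]
width: -0.0004
gripper_force: 0.0
```

```bash
python3 -c "
from go import *
x,y=at(FX,0,102);print(x,y);go((x,y,.056),FX[2])
from h import *
T=read_camera('top');S=read_camera('scene')
a=crop(T,354,150,100,60,6);b=crop(S,110,160,110,70,6)
cv2.imwrite('pics/c5.png',cv2.resize(np.vstack([np.pad(a,((0,0),(0,60),(0,0))),b]),None,fx=.76,fy=.76,interpolation=cv2.INTER_AREA))
"
```

```text
0.5845868464511201 -0.09095814294980593
t 14.25 pos [ 0.5829 -0.0883  0.0968] f [-0.6  0.2 -0.5] w -0.0004 q [-0.07  0.7   0.3   1.76 -0.28  0.73  0.49]
d [-0.0028  0.0013  0.0408] a [ 0.0009  0.0004 -0.0036]
```

View pics/c5.png

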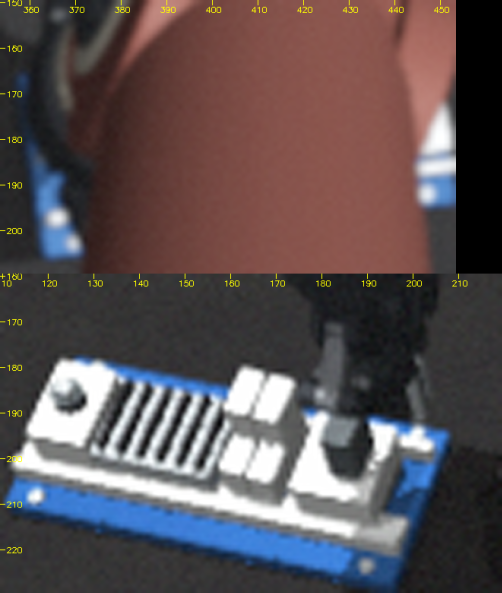

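Both spacers stand upright, side by side between module and jaw; the shut fingers are behind the post. Lowering, then approaching the post.

Emit:
step_arm(
  rows=[
    {"jaw":-1,"dx":0,"dy":0.001,"dz":0.01,"ax":0,"ay":0,"az":0},
    {"jaw":-1,"dx":0,"dy":0.001,"dz":0.02,"ax":0,"ay":0,"az":0},
    {"jaw":-1,"dx":0,"dy":0.001,"dz":0.03,"ax":0,"ay":0,"az":0},
    {"jaw":-1,"dx":0,"dy":0.001,"dz":0.038,"ax":0,"ay":0,"az":0},
    {"jaw":-1,"dx":0,"dy":0.001,"dz":0.0405,"ax":0,"ay":0,"az":0},
  ],
)

```text
t: 14.77
ee_pos: [0.5821, -0.0873, 0.0534]
eef_rot: [-2.083, -2.347, 0.004]
force: [-1.0, 0.1, 0.0]
width: -0.0002
gripper_force: 0.0
```

Emit:
step_arm(
  rows=[
    {"jaw":-1,"dx":-0.002,"dy":0,"dz":0,"ax":0,"ay":0,"az":0},
    {"jaw":-1,"dx":-0.004,"dy":0,"dz":0,"ax":0,"ay":0,"az":0},
    {"jaw":-1,"dx":-0.006,"dy":0,"dz":0,"ax":0,"ay":0,"az":0},
    {"jaw":-1,"dx":-0.008,"dy":0,"dz":0,"ax":0,"ay":0,"az":0},
    {"jaw":-1,"dx":-0.01,"dy":0,"dz":0,"ax":0,"ay":0,"az":0},
  ],
)

```text
t: 15.18
ee_pos: [0.5852, -0.0981, 0.0563]
eef_rot: [2.085, 2.349, 0.001]
force: [-0.9, 0.3, -0.0]
width: -0.0
gripper_force: 0.0
```

Emit:
step_arm(
  rows=[
    {"jaw":-1,"dx":-0.001,"dy":0,"dz":0,"ax":0,"ay":0,"az":0},
    {"jaw":-1,"dx":-0.002,"dy":0,"dz":0,"ax":0,"ay":0,"az":0},
    {"jaw":-1,"dx":-0.003,"dy":0,"dz":0,"ax":0,"ay":0,"az":0},
    {"jaw":-1,"dx":-0.004,"dy":0,"dz":0,"ax":0,"ay":0,"az":0},
    {"jaw":-1,"dx":-0.005,"dy":0,"dz":0,"ax":0,"ay":0,"az":0},
  ],
)

```text
t: 15.6
ee_pos: [0.5854, -0.1026, 0.0559]
eef_rot: [-2.085, -2.35, -0.0]
force: [-0.1, -0.3, 0.1]
width: 0.0001
gripper_force: 0.0
```

Emit:
step_arm(
  rows=[
    {"jaw":-1,"dx":-0.001,"dy":0,"dz":0,"ax":0,"ay":0,"az":0},
    {"jaw":-1,"dx":-0.002,"dy":0,"dz":0,"ax":0,"ay":0,"az":0},
    {"jaw":-1,"dx":-0.003,"dy":0,"dz":0,"ax":0,"ay":0,"az":0},
    {"jaw":-1,"dx":-0.004,"dy":0,"dz":0,"ax":0,"ay":0,"az":0},
    {"jaw":-1,"dx":-0.005,"dy":0,"dz":0,"ax":0,"ay":0,"az":0},
  ],
)

```text
t: 16.02
ee_pos: [0.586, -0.1069, 0.0558]
eef_rot: [-2.084, -2.35, -0.001]
force: [-0.7, 1.7, 1.7]
width: -0.0002
gripper_force: 1.1
```

Emit:
step_arm(
  rows=[
    {"jaw":-1,"dx":-0.0008,"dy":0,"dz":0,"ax":0,"ay":0,"az":0},
    {"jaw":-1,"dx":-0.0016,"dy":0,"dz":0,"ax":0,"ay":0,"az":0},
    {"jaw":-1,"dx":-0.0024,"dy":0,"dz":0,"ax":0,"ay":0,"az":0},
    {"jaw":-1,"dx":-0.0032,"dy":0,"dz":0,"ax":0,"ay":0,"az":0},
    {"jaw":-1,"dx":-0.004,"dy":0,"dz":0,"ax":0,"ay":0,"az":0},
  ],
)

```text
t: 16.43
ee_pos: [0.5865, -0.1115, 0.0558]
eef_rot: [-2.085, -2.35, -0.0]
force: [-0.2, 2.4, 0.5]
width: 0.0002
gripper_force: 1.2
```

Emit:
step_arm(
  rows=[
    {"jaw":-1,"dx":-0.0008,"dy":0,"dz":0,"ax":0,"ay":0,"az":0},
    {"jaw":-1,"dx":-0.0016,"dy":0,"dz":0,"ax":0,"ay":0,"az":0},
    {"jaw":-1,"dx":-0.0024,"dy":0,"dz":0,"ax":0,"ay":0,"az":0},
    {"jaw":-1,"dx":-0.0032,"dy":0,"dz":0,"ax":0,"ay":0,"az":0},
    {"jaw":-1,"dx":-0.004,"dy":0,"dz":0,"ax":0,"ay":0,"az":0},
  ],
)

```text
t: 16.85
ee_pos: [0.5869, -0.1151, 0.0558]
eef_rot: [-2.085, -2.35, -0.001]
force: [-0.2, 3.6, 2.0]
width: 0.0003
gripper_force: 1.9
```

Emit:
step_arm(
  rows=[
    {"jaw":-1,"dx":-0.0005,"dy":0,"dz":0,"ax":0,"ay":0,"az":0},
    {"jaw":-1,"dx":-0.001,"dy":0,"dz":0,"ax":0,"ay":0,"az":0},
    {"jaw":-1,"dx":-0.0015,"dy":0,"dz":0,"ax":0,"ay":0,"az":0},
    {"jaw":-1,"dx":-0.002,"dy":0,"dz":0,"ax":0,"ay":0,"az":0},
    {"jaw":-1,"dx":-0.0025,"dy":0,"dz":0,"ax":0,"ay":0,"az":0},
  ],
)

```text
t: 17.27
ee_pos: [0.5873, -0.1178, 0.0558]
eef_rot: [-2.085, -2.35, -0.0]
force: [0.2, 4.4, 1.4]
width: -0.0001
gripper_force: 2.0
```

Emit:
step_arm(
  rows=[
    {"jaw":-1,"dx":-0.0004,"dy":0,"dz":0,"ax":0,"ay":0,"az":0},
    {"jaw":-1,"dx":-0.0008,"dy":0,"dz":0,"ax":0,"ay":0,"az":0},
    {"jaw":-1,"dx":-0.0012,"dy":0,"dz":0,"ax":0,"ay":0,"az":0},
    {"jaw":-1,"dx":-0.0016,"dy":0,"dz":0,"ax":0,"ay":0,"az":0},
    {"jaw":-1,"dx":-0.002,"dy":0,"dz":0,"ax":0,"ay":0,"az":0},
  ],
)

```text
t: 17.68
ee_pos: [0.5875, -0.1199, 0.0558]
eef_rot: [2.085, 2.35, 0.0]
force: [0.4, 3.7, 0.7]
width: 0.0001
gripper_force: 2.1
```

Emit:
step_arm(
  rows=[
    {"jaw":-1,"dx":-0.0003,"dy":0,"dz":0,"ax":0,"ay":0,"az":0},
    {"jaw":-1,"dx":-0.0006,"dy":0,"dz":0,"ax":0,"ay":0,"az":0},
    {"jaw":-1,"dx":-0.0009,"dy":0,"dz":0,"ax":0,"ay":0,"az":0},
    {"jaw":-1,"dx":-0.0012,"dy":0,"dz":0,"ax":0,"ay":0,"az":0},
    {"jaw":-1,"dx":-0.0012,"dy":0,"dz":0,"ax":0,"ay":0,"az":0},
  ],
)

```text
t: 18.1
ee_pos: [0.5877, -0.1213, 0.0558]
eef_rot: [2.085, 2.349, 0.0]
force: [0.8, 3.5, 1.3]
width: -0.0001
gripper_force: 2.0
```

Emit:
step_arm(
  rows=[
    {"jaw":-1,"dx":-0.0003,"dy":0,"dz":0,"ax":0,"ay":0,"az":0},
    {"jaw":-1,"dx":-0.0006,"dy":0,"dz":0,"ax":0,"ay":0,"az":0},
    {"jaw":-1,"dx":-0.0009,"dy":0,"dz":0,"ax":0,"ay":0,"az":0},
    {"jaw":-1,"dx":-0.001,"dy":0,"dz":0,"ax":0,"ay":0,"az":0},
    {"jaw":-1,"dx":-0.001,"dy":0,"dz":0,"ax":0,"ay":0,"az":0},
  ],
)

```text
t: 18.52
ee_pos: [0.5878, -0.1219, 0.0558]
eef_rot: [-2.085, -2.35, -0.0]
force: [0.8, 4.4, 1.4]
width: -0.0
gripper_force: 2.4
```

Emit:
step_arm(
  rows=[
    {"jaw":-1,"dx":-0.0003,"dy":0,"dz":0,"ax":0,"ay":0,"az":0},
    {"jaw":-1,"dx":-0.0006,"dy":0,"dz":0,"ax":0,"ay":0,"az":0},
    {"jaw":-1,"dx":-0.0009,"dy":0,"dz":0,"ax":0,"ay":0,"az":0},
    {"jaw":-1,"dx":-0.001,"dy":0,"dz":0,"ax":0,"ay":0,"az":0},
    {"jaw":-1,"dx":-0.001,"dy":0,"dz":0,"ax":0,"ay":0,"az":0},
  ],
)

```text
t: 18.93
ee_pos: [0.5878, -0.1219, 0.0558]
eef_rot: [-2.083, -2.349, -0.001]
force: [-0.5, 5.4, 1.7]
width: 0.0002
gripper_force: 3.1
```

Emit:
step_arm(
  rows=[
    {"jaw":-1,"dx":-0.0003,"dy":0,"dz":0,"ax":0,"ay":0,"az":0},
    {"jaw":-1,"dx":-0.0006,"dy":0,"dz":0,"ax":0,"ay":0,"az":0},
    {"jaw":-1,"dx":-0.0008,"dy":0,"dz":0,"ax":0,"ay":0,"az":0},
    {"jaw":-1,"dx":-0.0008,"dy":0,"dz":0,"ax":0,"ay":0,"az":0},
    {"jaw":-1,"dx":-0.0008,"dy":0,"dz":0,"ax":0,"ay":0,"az":0},
  ],
)

```text
t: 19.35
ee_pos: [0.5878, -0.1222, 0.0558]
eef_rot: [-2.083, -2.349, -0.002]
force: [0.4, 7.5, 3.1]
width: -0.0002
gripper_force: 3.4
```

Emit:
step_arm(
  rows=[
    {"jaw":-1,"dx":-0.0004,"dy":0,"dz":0,"ax":0,"ay":0,"az":0},
    {"jaw":-1,"dx":-0.0008,"dy":0,"dz":0,"ax":0,"ay":0,"az":0},
    {"jaw":-1,"dx":-0.0012,"dy":0,"dz":0,"ax":0,"ay":0,"az":0},
    {"jaw":-1,"dx":-0.0016,"dy":0,"dz":0,"ax":0,"ay":0,"az":0},
    {"jaw":-1,"dx":-0.0016,"dy":0,"dz":0,"ax":0,"ay":0,"az":0},
  ],
)

```text
t: 19.77
ee_pos: [0.5879, -0.123, 0.0558]
eef_rot: [-2.081, -2.349, -0.003]
force: [-0.3, 8.1, 3.6]
width: 0.0
gripper_force: 3.9
```

Emit:
step_arm(
  rows=[
    {"jaw":-1,"dx":-0.0004,"dy":0,"dz":0,"ax":0,"ay":0,"az":0},
    {"jaw":-1,"dx":-0.0008,"dy":0,"dz":0,"ax":0,"ay":0,"az":0},
    {"jaw":-1,"dx":-0.0012,"dy":0,"dz":0,"ax":0,"ay":0,"az":0},
    {"jaw":-1,"dx":-0.0012,"dy":0,"dz":0,"ax":0,"ay":0,"az":0},
    {"jaw":-1,"dx":-0.0012,"dy":0,"dz":0,"ax":0,"ay":0,"az":0},
  ],
)

```text
t: 20.18
ee_pos: [0.5879, -0.123, 0.0559]
eef_rot: [-2.08, -2.348, -0.004]
force: [-1.6, 8.1, 3.2]
width: -0.0002
gripper_force: 4.7
```

```bash
python3 -c "
from plant import *
s=sense();print(s['ee_pos'].round(4),s['force'],s['ft_torque'],s['gripper_force'])"
```

```text
[ 0.5879 -0.123   0.0559] [-1.59557947  8.14742696  3.17241013] [1.8070698  0.18148638 0.02607811] 4.6692123636603355
```

Emit:
step_arm(
  rows=[
    {"jaw":-1,"dx":-0.0004,"dy":0,"dz":0,"ax":0,"ay":0,"az":0},
    {"jaw":-1,"dx":-0.0008,"dy":0,"dz":0,"ax":0,"ay":0,"az":0},
    {"jaw":-1,"dx":-0.0012,"dy":0,"dz":0,"ax":0,"ay":0,"az":0},
    {"jaw":-1,"dx":-0.0016,"dy":0,"dz":0,"ax":0,"ay":0,"az":0},
    {"jaw":-1,"dx":-0.0016,"dy":0,"dz":0,"ax":0,"ay":0,"az":0},
  ],
)

```text
t: 20.6
ee_pos: [0.5879, -0.123, 0.0559]
eef_rot: [-2.077, -2.347, -0.006]
force: [-1.1, 11.7, 5.4]
width: -0.0
gripper_force: 5.7
```

Emit:
step_arm(
  rows=[
    {"jaw":-1,"dx":-0.0004,"dy":0,"dz":0,"ax":0,"ay":0,"az":0},
    {"jaw":-1,"dx":-0.0008,"dy":0,"dz":0,"ax":0,"ay":0,"az":0},
    {"jaw":-1,"dx":-0.0012,"dy":0,"dz":0,"ax":0,"ay":0,"az":0},
    {"jaw":-1,"dx":-0.0012,"dy":0,"dz":0,"ax":0,"ay":0,"az":0},
    {"jaw":-1,"dx":-0.0012,"dy":0,"dz":0,"ax":0,"ay":0,"az":0},
  ],
)

```text
t: 21.02
ee_pos: [0.5878, -0.123, 0.0559]
eef_rot: [-2.075, -2.347, -0.007]
force: [-0.7, 12.6, 6.7]
width: 0.0002
gripper_force: 6.5
```

```bash
python3 - <<'E'
from fit import *
S1=read_camera("scene");np.save("S5.npy",S1);P=(.5965,-.1928,.122)
Y=np.arange(20,100,.5)
def prof(im,x,z):
    uv=proj("scene",place(np.c_[0*Y+x,Y,0*Y+z]/1e3,P)).astype(np.float32)
    return cv2.remap(im,uv[:,:1],uv[:,1:],cv2.INTER_CUBIC)[:,0].astype(int)
for x,z in((18,44),(22,40),(22,34),(22,28)):
    for nm,im in(("S",S),("S5",S1)):
        q=prof(im,x,z);print(x,z,nm,[f"{int(Y[i])}:{q[i][0]},{q[i][2]}" for i in range(0,160,4)])
print(sense()["t"])
E
```

```text
18 44 S ['20:54,179', '22:54,185', '24:54,195', '26:59,210', '28:61,216', '30:63,217', '32:62,216', '34:62,216', '36:61,214', '38:61,215', '40:64,217', '42:65,219', '44:49,215', '46:133,230', '48:255,255', '50:255,254', '52:254,254', '54:254,254', '56:254,254', '58:254,254', '60:254,254', '62:254,254', '64:254,254', '66:255,255', '68:254,254', '70:253,254', '72:250,252', '74:255,255', '76:244,245', '78:245,246', '80:255,255', '82:255,255', '84:253,253', '86:219,221', '88:121,122', '90:89,88', '92:84,84', '94:61,62', '96:34,58', '98:26,100']
18 44 S5 ['20:254,254', '22:254,254', '24:255,255', '26:246,247', '28:248,249', '30:254,254', '32:254,254', '34:255,255', '36:249,251', '38:212,213', '40:181,181', '42:180,179', '44:186,185', '46:188,187', '48:188,188', '50:188,188', '52:191,191', '54:188,188', '56:186,188', '58:187,187', '60:189,189', '62:187,187', '64:181,182', '66:149,149', '68:104,106', '70:90,90', '72:90,92', '74:76,73', '76:48,66', '78:30,86', '80:31,97', '82:33,99', '84:30,96', '86:32,99', '88:33,114', '90:33,109', '92:29,99', '94:30,97', '96:34,98', '98:31,98']
22 40 S ['2
[... 2635 characters left out ...]
82:127,126', '84:114,113', '86:98,98', '88:106,105', '90:169,167', '92:249,251', '94:253,254', '96:252,253', '98:255,254']
22 28 S5 ['20:122,123', '22:121,121', '24:121,120', '26:120,121', '28:123,123', '30:126,124', '32:125,124', '34:125,125', '36:124,123', '38:122,121', '40:121,122', '42:122,123', '44:120,119', '46:121,120', '48:120,120', '50:121,121', '52:121,122', '54:121,123', '56:122,122', '58:122,121', '60:124,124', '62:123,124', '64:118,117', '66:101,101', '68:108,108', '70:127,127', '72:135,136', '74:146,147', '76:163,163', '78:180,180', '80:179,181', '82:185,186', '84:161,163', '86:139,140', '88:142,140', '90:143,141', '92:138,137', '94:135,137', '96:136,142', '98:139,140']
21.0667
```

```bash
python3 - <<'E'
from fit import *
S1=np.load("S5.npy");S3=np.load("S3.npy");P=(.5965,-.1928,.122)
def prof(im,x,z,Y):
    uv=proj("scene",place(np.c_[0*Y+x,Y,0*Y+z]/1e3,P)).astype(np.float32)
    return cv2.remap(im,uv[:,:1],uv[:,1:],cv2.INTER_CUBIC)[:,0,0].astype(int)
Y=np.arange(-16,34,1.)
for x,z in((10,44),(18,44),(22,38),(-10,66),(-18,66),(22,30)):
    print(x,z,[f"{int(a)}:{b}" for a,b in zip(Y,prof(S1,x,z,Y))])
# stop/module boundary, before vs now
Y=np.arange(-95,-40,1.)
for x in(10,18):
  for nm,im in(("S",S),("S5",S1)): print(x,nm,[f"{int(a)}:{b}" for a,b in zip(Y,prof(im,x,42,Y))])
# module shift S->S5 by phase correlation of fin region, jaw shift of the dark rear part
def pc(a,b,w):
    x,y,W,H=w;f=lambda i:cv2.resize(i[y:y+H,x:x+W].mean(2).astype(np.float32),None,fx=4,fy=4,interpolation=cv2.INTER_CUBIC)
    d,r=cv2.phaseCorrelate(f(a),f(b),cv2.createHanningWindow((W*4,H*4),cv2.CV_32F));return np.array(d)/4,r
print("mod S->S3",pc(S,S3,(128,180,30,24)),"S3->S5",pc(S3,S1,(128,180,30,24)),"stop S->S5",pc(S,S1,(110,178,20,22)))
print(proj("scene",place(np.array([[0,-40,42],[0,-41,42]])/1e3,P)))
E
```

```text
10 44 ['-16:219', '-15:241', '-14:211', '-13:158', '-12:114', '-11:65', '-10:26', '-9:22', '-8:65', '-7:138', '-6:210', '-5:238', '-4:229', '-3:194', '-2:140', '-1:74', '0:35', '1:62', '2:157', '3:247', '4:255', '5:255', '6:254', '7:254', '8:254', '9:254', '10:254', '11:255', '12:254', '13:255', '14:255', '15:253', '16:250', '17:249', '18:250', '19:250', '20:250', '21:250', '22:248', '23:249', '24:249', '25:251', '26:250', '27:248', '28:247', '29:248', '30:251', '31:251', '32:251', '33:249']
18 44 ['-16:228', '-15:237', '-14:221', '-13:184', '-12:122', '-11:65', '-10:32', '-9:47', '-8:100', '-7:172', '-6:223', '-5:241', '-4:217', '-3:169', '-2:114', '-1:74', '0:74', '1:122', '2:187', '3:232', '4:255', '5:255', '6:255', '7:254', '8:254', '9:254', '10:254', '11:254', '12:254', '13:254', '14:254', '15:254', '16:254', '17:254', '18:254', '19:254', '20:254', '21:254', '22:254', '23:255', '24:255', '25:252', '26:246', '27:245', '28:248', '29:253', '30:254', '31:254', '32:254', '33:254']
22 38 ['-16:245', '-15:234', '-14:202', '-13:166', '-12:138', '-11:132', '-10:153', '-9:197', '-8:232', 
[... 3795 characters left out ...]
:254', '-81:254', '-80:254', '-79:254', '-78:254', '-77:254', '-76:254', '-75:254', '-74:254', '-73:254', '-72:254', '-71:254', '-70:254', '-69:254', '-68:254', '-67:254', '-66:254', '-65:254', '-64:254', '-63:254', '-62:254', '-61:255', '-60:255', '-59:224', '-58:181', '-57:130', '-56:105', '-55:90', '-54:83', '-53:74', '-52:51', '-51:27', '-50:36', '-49:79', '-48:150', '-47:208', '-46:230', '-45:214', '-44:173', '-43:113', '-42:62', '-41:30']
mod S->S3 (array([0.00649447, 0.00602427]), 0.9314363698164622) S3->S5 (array([0.08170567, 0.0175755 ]), 0.20175606972641416) stop S->S5 (array([-0.00076225,  0.00418435]), 0.9844568109512329)
[[139.54867803 190.09730876]
 [139.12463085 190.00981476]]
```

Stalled firmly, but I can't yet tell whether the end stop or the jaw's own travel limit is stopping it: the camera puts travel at 19 to 20 mm. I'll back the jaw off to its open stop to measure the travel exactly, then press again.

Emit:
step_arm(
  rows=[
    {"jaw":-1,"dx":0.003,"dy":0,"dz":0,"ax":0,"ay":0,"az":0},
    {"jaw":-1,"dx":0.006,"dy":0,"dz":0,"ax":0,"ay":0,"az":0},
    {"jaw":-1,"dx":0.01,"dy":0,"dz":0,"ax":0,"ay":0,"az":0},
    {"jaw":-1,"dx":0.014,"dy":0,"dz":0,"ax":0,"ay":0,"az":0},
    {"jaw":-1,"dx":0.018,"dy":0,"dz":0,"ax":0,"ay":0,"az":0},
  ],
)

```text
t: 21.48
ee_pos: [0.5866, -0.1128, 0.0558]
eef_rot: [2.085, 2.347, -0.002]
force: [1.1, 1.5, -0.5]
width: 0.0
gripper_force: 0.8
```

Emit:
step_arm(
  rows=[
    {"jaw":-1,"dx":0.001,"dy":0,"dz":0,"ax":0,"ay":0,"az":0},
    {"jaw":-1,"dx":0.002,"dy":0,"dz":0,"ax":0,"ay":0,"az":0},
    {"jaw":-1,"dx":0.0025,"dy":0,"dz":0,"ax":0,"ay":0,"az":0},
    {"jaw":-1,"dx":0.0025,"dy":0,"dz":0,"ax":0,"ay":0,"az":0},
    {"jaw":-1,"dx":0.0025,"dy":0,"dz":0,"ax":0,"ay":0,"az":0},
  ],
)

```text
t: 21.9
ee_pos: [0.5862, -0.1095, 0.0558]
eef_rot: [2.086, 2.349, -0.0]
force: [0.9, 1.0, -0.4]
width: -0.0003
gripper_force: 0.9
```

Emit:
step_arm(
  rows=[
    {"jaw":-1,"dx":0.0005,"dy":0,"dz":0,"ax":0,"ay":0,"az":0},
    {"jaw":-1,"dx":0.001,"dy":0,"dz":0,"ax":0,"ay":0,"az":0},
    {"jaw":-1,"dx":0.001,"dy":0,"dz":0,"ax":0,"ay":0,"az":0},
    {"jaw":-1,"dx":0.001,"dy":0,"dz":0,"ax":0,"ay":0,"az":0},
    {"jaw":-1,"dx":0.001,"dy":0,"dz":0,"ax":0,"ay":0,"az":0},
  ],
)

```text
t: 22.32
ee_pos: [0.586, -0.1082, 0.0558]
eef_rot: [-2.085, -2.35, 0.0]
force: [0.7, 1.0, 0.4]
width: -0.0002
gripper_force: 0.8
```

Emit:
step_arm(
  rows=[
    {"jaw":-1,"dx":0.0005,"dy":0,"dz":0,"ax":0,"ay":0,"az":0},
    {"jaw":-1,"dx":0.001,"dy":0,"dz":0,"ax":0,"ay":0,"az":0},
    {"jaw":-1,"dx":0.001,"dy":0,"dz":0,"ax":0,"ay":0,"az":0},
    {"jaw":-1,"dx":0.001,"dy":0,"dz":0,"ax":0,"ay":0,"az":0},
    {"jaw":-1,"dx":0.001,"dy":0,"dz":0,"ax":0,"ay":0,"az":0},
  ],
)

```text
t: 22.73
ee_pos: [0.5859, -0.1071, 0.0558]
eef_rot: [-2.085, -2.35, 0.0]
force: [0.5, 1.8, -0.6]
width: 0.0001
gripper_force: 0.9
```

Emit:
step_arm(
  rows=[
    {"jaw":-1,"dx":0.0005,"dy":0,"dz":0,"ax":0,"ay":0,"az":0},
    {"jaw":-1,"dx":0.001,"dy":0,"dz":0,"ax":0,"ay":0,"az":0},
    {"jaw":-1,"dx":0.001,"dy":0,"dz":0,"ax":0,"ay":0,"az":0},
    {"jaw":-1,"dx":0.001,"dy":0,"dz":0,"ax":0,"ay":0,"az":0},
    {"jaw":-1,"dx":0.001,"dy":0,"dz":0,"ax":0,"ay":0,"az":0},
  ],
)

```text
t: 23.15
ee_pos: [0.5857, -0.1061, 0.0558]
eef_rot: [-2.085, -2.35, 0.0]
force: [0.0, 1.3, 0.0]
width: -0.0001
gripper_force: 0.8
```

Emit:
step_arm(
  rows=[
    {"jaw":-1,"dx":0.0003,"dy":0,"dz":0,"ax":0,"ay":0,"az":0},
    {"jaw":-1,"dx":0.0005,"dy":0,"dz":0,"ax":0,"ay":0,"az":0},
    {"jaw":-1,"dx":0.0005,"dy":0,"dz":0,"ax":0,"ay":0,"az":0},
    {"jaw":-1,"dx":0.0005,"dy":0,"dz":0,"ax":0,"ay":0,"az":0},
    {"jaw":-1,"dx":0.0005,"dy":0,"dz":0,"ax":0,"ay":0,"az":0},
  ],
)

```text
t: 23.57
ee_pos: [0.5857, -0.1057, 0.0558]
eef_rot: [-2.085, -2.35, 0.0]
force: [0.9, 1.5, -0.0]
width: -0.0001
gripper_force: 0.7
```

Emit:
step_arm(
  rows=[
    {"jaw":-1,"dx":0.0003,"dy":0,"dz":0,"ax":0,"ay":0,"az":0},
    {"jaw":-1,"dx":0.0005,"dy":0,"dz":0,"ax":0,"ay":0,"az":0},
    {"jaw":-1,"dx":0.0005,"dy":0,"dz":0,"ax":0,"ay":0,"az":0},
    {"jaw":-1,"dx":0.0005,"dy":0,"dz":0,"ax":0,"ay":0,"az":0},
    {"jaw":-1,"dx":0.0005,"dy":0,"dz":0,"ax":0,"ay":0,"az":0},
  ],
)

```text
t: 23.98
ee_pos: [0.5856, -0.1052, 0.0558]
eef_rot: [-2.085, -2.35, 0.0]
force: [0.4, 1.3, 0.9]
width: 0.0001
gripper_force: 0.7
```

Emit:
step_arm(
  rows=[
    {"jaw":-1,"dx":0.0003,"dy":0,"dz":0,"ax":0,"ay":0,"az":0},
    {"jaw":-1,"dx":0.0005,"dy":0,"dz":0,"ax":0,"ay":0,"az":0},
    {"jaw":-1,"dx":0.0005,"dy":0,"dz":0,"ax":0,"ay":0,"az":0},
    {"jaw":-1,"dx":0.0005,"dy":0,"dz":0,"ax":0,"ay":0,"az":0},
    {"jaw":-1,"dx":0.0005,"dy":0,"dz":0,"ax":0,"ay":0,"az":0},
  ],
)

```text
t: 24.4
ee_pos: [0.5856, -0.1047, 0.0558]
eef_rot: [-2.085, -2.35, 0.0]
force: [-0.1, -0.0, 0.5]
width: 0.0
gripper_force: 0.7
```

Emit:
step_arm(
  rows=[
    {"jaw":-1,"dx":0.0003,"dy":0,"dz":0,"ax":0,"ay":0,"az":0},
    {"jaw":-1,"dx":0.0005,"dy":0,"dz":0,"ax":0,"ay":0,"az":0},
    {"jaw":-1,"dx":0.0005,"dy":0,"dz":0,"ax":0,"ay":0,"az":0},
    {"jaw":-1,"dx":0.0005,"dy":0,"dz":0,"ax":0,"ay":0,"az":0},
    {"jaw":-1,"dx":0.0005,"dy":0,"dz":0,"ax":0,"ay":0,"az":0},
  ],
)

```text
t: 24.82
ee_pos: [0.5855, -0.1042, 0.0558]
eef_rot: [-2.085, -2.35, 0.0]
force: [0.1, 1.6, -0.1]
width: 0.0001
gripper_force: 0.7
```

Emit:
step_arm(
  rows=[
    {"jaw":-1,"dx":0.0003,"dy":0,"dz":0,"ax":0,"ay":0,"az":0},
    {"jaw":-1,"dx":0.0005,"dy":0,"dz":0,"ax":0,"ay":0,"az":0},
    {"jaw":-1,"dx":0.0005,"dy":0,"dz":0,"ax":0,"ay":0,"az":0},
    {"jaw":-1,"dx":0.0005,"dy":0,"dz":0,"ax":0,"ay":0,"az":0},
    {"jaw":-1,"dx":0.0005,"dy":0,"dz":0,"ax":0,"ay":0,"az":0},
  ],
)

```text
t: 25.23
ee_pos: [0.5855, -0.1037, 0.0558]
eef_rot: [-2.085, -2.35, 0.0]
force: [-0.0, 0.3, -0.0]
width: 0.0001
gripper_force: 0.7
```

Emit:
step_arm(
  rows=[
    {"jaw":-1,"dx":0.0003,"dy":0,"dz":0,"ax":0,"ay":0,"az":0},
    {"jaw":-1,"dx":0.0005,"dy":0,"dz":0,"ax":0,"ay":0,"az":0},
    {"jaw":-1,"dx":0.0005,"dy":0,"dz":0,"ax":0,"ay":0,"az":0},
    {"jaw":-1,"dx":0.0005,"dy":0,"dz":0,"ax":0,"ay":0,"az":0},
    {"jaw":-1,"dx":0.0005,"dy":0,"dz":0,"ax":0,"ay":0,"az":0},
  ],
)

```text
t: 25.65
ee_pos: [0.5854, -0.1034, 0.0558]
eef_rot: [2.085, 2.349, -0.0]
force: [-0.3, -0.1, 0.4]
width: -0.0003
gripper_force: 0.4
```

```bash
python3 - <<'E'
import numpy as np
from scipy.spatial.transform import Rotation as Ro
from plant import sense
n=np.array([-np.sin(.122),np.cos(.122),0])
ref=(np.array([.5854,-.1034,.0558]),Ro.from_rotvec([2.085,2.349,0]))
for lab,p,r in(("18.52",[.5878,-.1219,.0558],[-2.085,-2.35,0]),("19.35",[.5878,-.1222,.0558],[-2.083,-2.349,-.002]),("19.77",[.5879,-.1230,.0558],[-2.081,-2.349,-.003]),("20.18",[.5879,-.123,.0559],[-2.08,-2.348,-.004]),("21.02",[.5878,-.123,.0559],[-2.075,-2.347,-.007])):
    R=Ro.from_rotvec(r)
    print(lab,[round(1e3*float(n@((np.array(p)+R.apply([0,0,-h]))-(ref[0]+ref[1].apply([0,0,-h])))),2) for h in(-.0,.01,.02)])
s=sense();print(s["ee_pos"],s["eef_rot"],s["gripper_force"])
E
```

```text
18.52 [-18.65, -18.66, -18.67]
19.35 [-18.95, -18.98, -19.01]
19.77 [-19.76, -19.8, -19.85]
20.18 [-19.76, -19.82, -19.88]
21.02 [-19.75, -19.85, -19.95]
[ 0.5854302  -0.10335075  0.05581285] [ 2.08543410e+00  2.34946226e+00 -2.99609602e-04] 0.43551765382289886
```

Emit:
step_arm(
  rows=[
    {"jaw":-1,"dx":0.0003,"dy":0,"dz":0,"ax":0,"ay":0,"az":0},
    {"jaw":-1,"dx":0.0004,"dy":0,"dz":0,"ax":0,"ay":0,"az":0},
    {"jaw":-1,"dx":0.0004,"dy":0,"dz":0,"ax":0,"ay":0,"az":0},
    {"jaw":-1,"dx":0.0004,"dy":0,"dz":0,"ax":0,"ay":0,"az":0},
    {"jaw":-1,"dx":0.0004,"dy":0,"dz":0,"ax":0,"ay":0,"az":0},
  ],
)

```text
t: 26.07
ee_pos: [0.5854, -0.1031, 0.0559]
eef_rot: [2.086, 2.349, -0.0]
force: [0.5, -1.0, 0.4]
width: -0.0
gripper_force: 0.0
```

```bash
cat > f.py <<'E'
from plant import sense
import numpy as np
s=sense();R=s["ee_pos"];n=np.array([-np.sin(.122),np.cos(.122),0]);print("fy_mm",round(1e3*float(n@(R-[.597,-.1922,0])),3),"gf",round(s["gripper_force"],2),"F",round(float(n@s["force"]),2),"tq",s["ft_torque"].round(3),"tau",s["effort"][[0,2]].round(2),"t",s["t"])
E
python3 f.py
```

```text
fy_mm 89.842 gf 0.0 F -1.01 tq [-0.031 -0.05  -0.055] tau [0.  3.9] t 26.0667
```

Emit:
step_arm(
  rows=[
    {"jaw":-1,"dx":-0.0002,"dy":0,"dz":0,"ax":0,"ay":0,"az":0},
    {"jaw":-1,"dx":-0.0002,"dy":0,"dz":0,"ax":0,"ay":0,"az":0},
    {"jaw":-1,"dx":-0.0002,"dy":0,"dz":0,"ax":0,"ay":0,"az":0},
    {"jaw":-1,"dx":-0.0002,"dy":0,"dz":0,"ax":0,"ay":0,"az":0},
    {"jaw":-1,"dx":-0.0002,"dy":0,"dz":0,"ax":0,"ay":0,"az":0},
  ],
)

```text
t: 26.48
ee_pos: [0.5854, -0.103, 0.0558]
eef_rot: [2.085, 2.35, -0.0]
force: [0.0, 0.8, 0.8]
width: -0.0001
gripper_force: 0.0
```

```bash
python3 f.py
```

```text
fy_mm 89.918 gf 0.0 F 0.78 tq [-0.021 -0.032  0.021] tau [0.01 3.9 ] t 26.4833
```

Emit:
step_arm(
  rows=[
    {"jaw":-1,"dx":-0.0002,"dy":0,"dz":0,"ax":0,"ay":0,"az":0},
    {"jaw":-1,"dx":-0.0002,"dy":0,"dz":0,"ax":0,"ay":0,"az":0},
    {"jaw":-1,"dx":-0.0002,"dy":0,"dz":0,"ax":0,"ay":0,"az":0},
    {"jaw":-1,"dx":-0.0002,"dy":0,"dz":0,"ax":0,"ay":0,"az":0},
    {"jaw":-1,"dx":-0.0002,"dy":0,"dz":0,"ax":0,"ay":0,"az":0},
  ],
)

```text
t: 26.9
ee_pos: [0.5854, -0.1032, 0.0558]
eef_rot: [-2.085, -2.35, 0.0]
force: [-0.3, -0.1, 0.0]
width: 0.0001
gripper_force: 0.0
```

```bash
python3 f.py
```

```text
fy_mm 89.711 gf 0.0 F -0.05 tq [-0.02  0.01 -0.01] tau [0.   3.89] t 26.9
```

Emit:
step_arm(
  rows=[
    {"jaw":-1,"dx":-0.0002,"dy":0,"dz":0,"ax":0,"ay":0,"az":0},
    {"jaw":-1,"dx":-0.0002,"dy":0,"dz":0,"ax":0,"ay":0,"az":0},
    {"jaw":-1,"dx":-0.0002,"dy":0,"dz":0,"ax":0,"ay":0,"az":0},
    {"jaw":-1,"dx":-0.0002,"dy":0,"dz":0,"ax":0,"ay":0,"az":0},
    {"jaw":-1,"dx":-0.0002,"dy":0,"dz":0,"ax":0,"ay":0,"az":0},
  ],
)

```text
t: 27.32
ee_pos: [0.5855, -0.1033, 0.0558]
eef_rot: [-2.085, -2.35, 0.0]
force: [0.2, 0.5, -0.2]
width: 0.0
gripper_force: 0.1
```

```bash
python3 f.py
```

```text
fy_mm 89.607 gf 0.14 F 0.49 tq [ 0.046  0.011 -0.01 ] tau [0.16 4.04] t 27.3167
```

Emit:
step_arm(
  rows=[
    {"jaw":-1,"dx":-0.003,"dy":0,"dz":0,"ax":0,"ay":0,"az":0},
    {"jaw":-1,"dx":-0.006,"dy":0,"dz":0,"ax":0,"ay":0,"az":0},
    {"jaw":-1,"dx":-0.009,"dy":0,"dz":0,"ax":0,"ay":0,"az":0},
    {"jaw":-1,"dx":-0.012,"dy":0,"dz":0,"ax":0,"ay":0,"az":0},
    {"jaw":-1,"dx":-0.014,"dy":0,"dz":0,"ax":0,"ay":0,"az":0},
  ],
)

```text
t: 27.73
ee_pos: [0.5872, -0.1172, 0.0558]
eef_rot: [-2.085, -2.349, -0.001]
force: [-0.3, 2.4, 1.1]
width: -0.0002
gripper_force: 1.5
```

Emit:
step_arm(
  rows=[
    {"jaw":-1,"dx":-0.001,"dy":0,"dz":0,"ax":0,"ay":0,"az":0},
    {"jaw":-1,"dx":-0.002,"dy":0,"dz":0,"ax":0,"ay":0,"az":0},
    {"jaw":-1,"dx":-0.003,"dy":0,"dz":0,"ax":0,"ay":0,"az":0},
    {"jaw":-1,"dx":-0.004,"dy":0,"dz":0,"ax":0,"ay":0,"az":0},
    {"jaw":-1,"dx":-0.004,"dy":0,"dz":0,"ax":0,"ay":0,"az":0},
  ],
)

```text
t: 28.15
ee_pos: [0.5877, -0.1213, 0.0558]
eef_rot: [2.085, 2.35, 0.0]
force: [0.1, 3.1, 0.5]
width: -0.0
gripper_force: 1.4
```

```bash
python3 f.py
```

```text
fy_mm 71.503 gf 1.36 F 3.02 tq [ 0.579 -0.007 -0.015] tau [1.8  5.53] t 28.15
```

Emit:
step_arm(
  rows=[
    {"jaw":-1,"dx":-0.0004,"dy":0,"dz":0,"ax":0,"ay":0,"az":0},
    {"jaw":-1,"dx":-0.0008,"dy":0,"dz":0,"ax":0,"ay":0,"az":0},
    {"jaw":-1,"dx":-0.0012,"dy":0,"dz":0,"ax":0,"ay":0,"az":0},
    {"jaw":-1,"dx":-0.0012,"dy":0,"dz":0,"ax":0,"ay":0,"az":0},
    {"jaw":-1,"dx":-0.0012,"dy":0,"dz":0,"ax":0,"ay":0,"az":0},
  ],
)

```text
t: 28.57
ee_pos: [0.5878, -0.1224, 0.0558]
eef_rot: [2.085, 2.35, 0.0]
force: [1.1, 3.0, 0.1]
width: 0.0004
gripper_force: 1.6
```

```bash
python3 f.py
```

```text
fy_mm 70.407 gf 1.56 F 2.88 tq [ 0.664 -0.155  0.   ] tau [1.99 5.76] t 28.5667
```

Emit:
step_arm(
  rows=[
    {"jaw":-1,"dx":-0.0004,"dy":0,"dz":0,"ax":0,"ay":0,"az":0},
    {"jaw":-1,"dx":-0.0006,"dy":0,"dz":0,"ax":0,"ay":0,"az":0},
    {"jaw":-1,"dx":-0.0006,"dy":0,"dz":0,"ax":0,"ay":0,"az":0},
    {"jaw":-1,"dx":-0.0006,"dy":0,"dz":0,"ax":0,"ay":0,"az":0},
    {"jaw":-1,"dx":-0.0006,"dy":0,"dz":0,"ax":0,"ay":0,"az":0},
  ],
)

```text
t: 28.98
ee_pos: [0.5879, -0.123, 0.0558]
eef_rot: [2.085, 2.35, 0.0]
force: [0.8, 2.3, -0.7]
width: -0.0002
gripper_force: 1.7
```

```bash
python3 f.py
```

```text
fy_mm 69.827 gf 1.66 F 2.21 tq [ 0.707 -0.182  0.061] tau [2.16 5.93] t 28.9833
```

Emit:
step_arm(
  rows=[
    {"jaw":-1,"dx":-0.0004,"dy":0,"dz":0,"ax":0,"ay":0,"az":0},
    {"jaw":-1,"dx":-0.0006,"dy":0,"dz":0,"ax":0,"ay":0,"az":0},
    {"jaw":-1,"dx":-0.0006,"dy":0,"dz":0,"ax":0,"ay":0,"az":0},
    {"jaw":-1,"dx":-0.0006,"dy":0,"dz":0,"ax":0,"ay":0,"az":0},
    {"jaw":-1,"dx":-0.0006,"dy":0,"dz":0,"ax":0,"ay":0,"az":0},
  ],
)

```text
t: 29.4
ee_pos: [0.5879, -0.123, 0.0558]
eef_rot: [-2.084, -2.35, -0.001]
force: [0.5, 4.8, -0.1]
width: -0.0005
gripper_force: 2.5
```

```bash
python3 f.py
```

```text
fy_mm 69.784 gf 2.49 F 4.71 tq [ 1.011 -0.139  0.004] tau [3.1  6.77] t 29.4
```

Emit:
step_arm(
  rows=[
    {"jaw":-1,"dx":-0.0006,"dy":0,"dz":0,"ax":0,"ay":0,"az":0},
    {"jaw":-1,"dx":-0.001,"dy":0,"dz":0,"ax":0,"ay":0,"az":0},
    {"jaw":-1,"dx":-0.001,"dy":0,"dz":0,"ax":0,"ay":0,"az":0},
    {"jaw":-1,"dx":-0.001,"dy":0,"dz":0,"ax":0,"ay":0,"az":0},
    {"jaw":-1,"dx":-0.001,"dy":0,"dz":0,"ax":0,"ay":0,"az":0},
  ],
)

```text
t: 29.82
ee_pos: [0.5879, -0.123, 0.0558]
eef_rot: [-2.083, -2.349, -0.002]
force: [0.8, 6.7, 0.9]
width: -0.0001
gripper_force: 3.1
```

```bash
python3 f.py
```

```text
fy_mm 69.771 gf 3.14 F 6.56 tq [ 1.308 -0.004 -0.01 ] tau [3.8  7.35] t 29.8167
```

Travel at the stall is 19.8 mm, practically at the 20 mm limit. Two spacers may therefore not be enough. I'll release the jaw and fetch a third spacer: if the stack is then firm further in than 7.8 mm, that proves the limit was in the way.

Emit:
step_arm(
  rows=[
    {"jaw":-1,"dx":0.005,"dy":0,"dz":0,"ax":0,"ay":0,"az":0},
    {"jaw":-1,"dx":0.01,"dy":0,"dz":0,"ax":0,"ay":0,"az":0},
    {"jaw":-1,"dx":0.016,"dy":0,"dz":0,"ax":0,"ay":0,"az":0},
    {"jaw":-1,"dx":0.022,"dy":0,"dz":0,"ax":0,"ay":0,"az":0},
    {"jaw":-1,"dx":0.028,"dy":0,"dz":0,"ax":0,"ay":0,"az":0},
  ],
)

```text
t: 30.23
ee_pos: [0.5844, -0.0978, 0.0559]
eef_rot: [2.086, 2.348, -0.003]
force: [-0.1, 0.5, 0.3]
width: -0.0003
gripper_force: 0.0
```

Emit:
step_arm(
  rows=[
    {"jaw":-1,"dx":0.01,"dy":0,"dz":-0.02,"ax":0,"ay":0,"az":0},
    {"jaw":-0.5,"dx":0.02,"dy":0,"dz":-0.05,"ax":0,"ay":0,"az":0},
    {"jaw":0.1,"dx":0.03,"dy":-0.01,"dz":-0.085,"ax":0,"ay":0,"az":-0.08},
    {"jaw":0.1,"dx":0.05,"dy":-0.03,"dz":-0.09,"ax":0,"ay":0,"az":-0.19},
    {"jaw":0.1,"dx":0.075,"dy":-0.055,"dz":-0.09,"ax":0,"ay":0,"az":-0.31},
  ],
)

```text
t: 30.65
ee_pos: [0.5239, -0.0312, 0.1489]
eef_rot: [1.69, 2.637, 0.003]
force: [0.6, 0.3, -0.1]
width: 0.0463
gripper_force: 0.0
```

```bash
echo "D=(.4382,.1103,.810)" >> go.py; python3 -c "
from go import *
x,y=at(D,-10,2.5);print(x,y);go((x,y,.12),D[2])"
```

```text
0.42949429773455716 0.10478087433867794
t 30.65 pos [ 0.5239 -0.0312  0.1489] f [ 0.6  0.3 -0.1] w 0.0463 q [-0.15  0.53  0.25  1.9  -0.18  0.72  0.63]
d [ 0.1632 -0.0292  0.0275] a [ 0.0055  0.0085 -0.3789]
```

Emit:
step_arm(
  rows=[
    {"jaw":0.1,"dx":0.035,"dy":-0.006,"dz":0,"ax":0,"ay":0,"az":-0.09},
    {"jaw":0.1,"dx":0.072,"dy":-0.012,"dz":0.005,"ax":0,"ay":0,"az":-0.18},
    {"jaw":0.1,"dx":0.108,"dy":-0.018,"dz":0.01,"ax":0,"ay":0,"az":-0.27},
    {"jaw":0.1,"dx":0.14,"dy":-0.024,"dz":0.02,"ax":0,"ay":0,"az":-0.36},
    {"jaw":0.1,"dx":0.16,"dy":-0.028,"dz":0.027,"ax":0,"ay":0,"az":-0.375},
  ],
)

```text
t: 31.07
ee_pos: [0.4266, 0.1071, 0.1187]
eef_rot: [-1.165, -2.916, -0.0]
force: [-0.3, 0.1, -0.1]
width: 0.047
gripper_force: 0.0
```

Emit:
step_arm(
  rows=[
    {"jaw":0.1,"dx":0,"dy":0,"dz":0.01,"ax":0,"ay":0,"az":0},
    {"jaw":0.1,"dx":0,"dy":0,"dz":0.01,"ax":0,"ay":0,"az":0},
    {"jaw":0.1,"dx":0,"dy":0,"dz":0.01,"ax":0,"ay":0,"az":0},
    {"jaw":0.1,"dx":0,"dy":0,"dz":0.01,"ax":0,"ay":0,"az":0},
    {"jaw":0.1,"dx":0,"dy":0,"dz":0.01,"ax":0,"ay":0,"az":0},
  ],
)

```text
t: 31.48
ee_pos: [0.4302, 0.1039, 0.1094]
eef_rot: [1.178, 2.911, 0.0]
force: [-0.5, 0.3, -0.1]
width: 0.0475
gripper_force: 0.0
```

```bash
python3 -c "
from go import *
x,y=at(D,-10,2.5);go((x,y,.038),D[2])"
```

```text
t 31.48 pos [0.4302 0.1039 0.1094] f [-0.5  0.3 -0.1] w 0.0475 q [-0.38  0.5   0.13  2.14 -0.12  0.51  0.65]
d [0.0012 0.0001 0.0714] a [ 0.0008  0.0016 -0.0082]
```

Emit:
step_arm(
  rows=[
    {"jaw":0.1,"dx":0.001,"dy":0,"dz":0.02,"ax":0,"ay":0,"az":-0.008},
    {"jaw":0.1,"dx":0.001,"dy":0,"dz":0.04,"ax":0,"ay":0,"az":-0.008},
    {"jaw":0.1,"dx":0.001,"dy":0,"dz":0.058,"ax":0,"ay":0,"az":-0.008},
    {"jaw":0.1,"dx":0.001,"dy":0,"dz":0.068,"ax":0,"ay":0,"az":-0.008},
    {"jaw":0.1,"dx":0.001,"dy":0,"dz":0.0714,"ax":0,"ay":0,"az":-0.008},
  ],
)

```text
t: 31.9
ee_pos: [0.4284, 0.1047, 0.0363]
eef_rot: [-1.165, -2.916, 0.002]
force: [0.2, 0.0, -0.3]
width: 0.0471
gripper_force: 0.0
```

Emit:
step_arm(
  rows=[
    {"jaw":-0.2,"dx":0,"dy":0,"dz":0,"ax":0,"ay":0,"az":0},
    {"jaw":-0.3,"dx":0,"dy":0,"dz":0,"ax":0,"ay":0,"az":0},
    {"jaw":-0.5,"dx":0,"dy":0,"dz":0,"ax":0,"ay":0,"az":0},
    {"jaw":-0.7,"dx":0,"dy":0,"dz":0,"ax":0,"ay":0,"az":0},
    {"jaw":-0.7,"dx":0,"dy":0,"dz":0,"ax":0,"ay":0,"az":0},
  ],
  squeeze=40,
)

```text
t: 32.32
ee_pos: [0.4292, 0.1056, 0.0382]
eef_rot: [1.163, 2.916, 0.002]
force: [-0.3, -0.4, 3.4]
width: 0.0226
gripper_force: 39.6
```

```bash
python3 -c "
from go import *
x,y=at(D,-10,2.5);go((x,y,.038),D[2])
x,y=at(FX,-10,38);go((x,y,.14),FX[2])"
```

```text
t 32.32 pos [0.4292 0.1056 0.0382] f [-0.3 -0.4  3.4] w 0.0226 q [-0.35  0.64  0.08  2.2  -0.15  0.31  0.68]
d [-0.0008 -0.0004  0.0002] a [0.0016 0.0012 0.0018]
t 32.32 pos [0.4292 0.1056 0.0382] f [-0.3 -0.4  3.4] w 0.0226 q [-0.35  0.64  0.08  2.2  -0.15  0.31  0.68]
d [-0.2912 -0.0839 -0.1016] a [0.0019 0.0007 0.6898]
```

Emit:
step_arm(
  rows=[
    {"jaw":-0.7,"dx":0,"dy":0,"dz":-0.03,"ax":0,"ay":0,"az":0},
    {"jaw":-0.7,"dx":0,"dy":0,"dz":-0.07,"ax":0,"ay":0,"az":0.06},
    {"jaw":-0.7,"dx":-0.02,"dy":-0.006,"dz":-0.1,"ax":0,"ay":0,"az":0.15},
    {"jaw":-0.7,"dx":-0.055,"dy":-0.016,"dz":-0.104,"ax":0,"ay":0,"az":0.25},
    {"jaw":-0.7,"dx":-0.09,"dy":-0.026,"dz":-0.104,"ax":0,"ay":0,"az":0.35},
  ],
)

```text
t: 32.73
ee_pos: [0.4778, 0.0255, 0.1445]
eef_rot: [1.652, 2.667, 0.008]
force: [1.5, -0.0, -1.0]
width: 0.0233
gripper_force: 39.5
```

```bash
python3 -c "
from go import *
x,y=at(FX,-10,38);go((x,y,.14),FX[2])"
```

```text
t 32.73 pos [0.4778 0.0255 0.1445] f [ 1.5 -0.  -1. ] w 0.0233 q [-0.27  0.48  0.25  2.02 -0.19  0.65  0.56]
d [-0.2089  0.013   0.0048] a [ 6.800e-03 -1.000e-04  3.395e-01]
```

Emit:
step_arm(
  rows=[
    {"jaw":-0.7,"dx":-0.037,"dy":0.002,"dz":0,"ax":0,"ay":0,"az":0.08},
    {"jaw":-0.7,"dx":-0.075,"dy":0.004,"dz":0,"ax":0,"ay":0,"az":0.17},
    {"jaw":-0.7,"dx":-0.113,"dy":0.007,"dz":0,"ax":0,"ay":0,"az":0.26},
    {"jaw":-0.7,"dx":-0.15,"dy":0.009,"dz":0,"ax":0,"ay":0,"az":0.338},
    {"jaw":-0.7,"dx":-0.185,"dy":0.011,"dz":0,"ax":0,"ay":0,"az":0.338},
  ],
)

```text
t: 33.15
ee_pos: [0.5687, -0.1375, 0.1416]
eef_rot: [2.083, 2.352, -0.0]
force: [0.3, 0.2, 0.1]
width: 0.023
gripper_force: 39.5
```

Emit:
step_arm(
  rows=[
    {"jaw":-0.7,"dx":-0.008,"dy":-0.001,"dz":0,"ax":0,"ay":0,"az":0},
    {"jaw":-0.7,"dx":-0.016,"dy":-0.002,"dz":0.01,"ax":0,"ay":0,"az":0},
    {"jaw":-0.7,"dx":-0.018,"dy":-0.002,"dz":0.02,"ax":0,"ay":0,"az":0},
    {"jaw":-0.7,"dx":-0.018,"dy":-0.002,"dz":0.02,"ax":0,"ay":0,"az":0},
    {"jaw":-0.7,"dx":-0.018,"dy":-0.002,"dz":0.02,"ax":0,"ay":0,"az":0},
  ],
)

```text
t: 33.57
ee_pos: [0.5671, -0.1515, 0.12]
eef_rot: [-2.074, -2.354, 0.001]
force: [-0.2, 0.3, 0.5]
width: 0.0232
gripper_force: 39.5
```

```bash
python3 -c "
from go import *
x,y=at(FX,-10,38);go((x,y,.065),FX[2])"
```

```text
t 33.57 pos [ 0.5671 -0.1515  0.12  ] f [-0.2  0.3  0.5] w 0.0232 q [ 0.03  0.66  0.32  1.74 -0.28  0.78  0.61]
d [-0.0063  0.0149  0.0549] a [-0.0033 -0.0031  0.0041]
```

Emit:
step_arm(
  rows=[
    {"jaw":-0.7,"dx":-0.003,"dy":0.008,"dz":0,"ax":0,"ay":0,"az":0.004},
    {"jaw":-0.7,"dx":-0.006,"dy":0.015,"dz":0.005,"ax":0,"ay":0,"az":0.004},
    {"jaw":-0.7,"dx":-0.006,"dy":0.015,"dz":0.02,"ax":0,"ay":0,"az":0.004},
    {"jaw":-0.7,"dx":-0.006,"dy":0.015,"dz":0.025,"ax":0,"ay":0,"az":0.004},
    {"jaw":-0.7,"dx":-0.006,"dy":0.015,"dz":0.025,"ax":0,"ay":0,"az":0.004},
  ],
)

```text
t: 33.98
ee_pos: [0.5835, -0.157, 0.0949]
eef_rot: [-2.081, -2.35, 0.002]
force: [-0.4, -0.0, -0.7]
width: 0.0229
gripper_force: 39.7
```

Emit:
step_arm(
  rows=[
    {"jaw":-0.7,"dx":0,"dy":0,"dz":0,"ax":0,"ay":0,"az":0},
    {"jaw":-0.7,"dx":0,"dy":0,"dz":0,"ax":0,"ay":0,"az":0},
    {"jaw":-0.7,"dx":0,"dy":0,"dz":0,"ax":0,"ay":0,"az":0},
    {"jaw":-0.7,"dx":0,"dy":0,"dz":0,"ax":0,"ay":0,"az":0},
    {"jaw":-0.7,"dx":0,"dy":0,"dz":0,"ax":0,"ay":0,"az":0},
  ],
)

```text
t: 34.4
ee_pos: [0.5843, -0.1582, 0.0969]
eef_rot: [2.084, 2.35, 0.001]
force: [1.1, 0.2, 0.2]
width: 0.0227
gripper_force: 39.7
```

```bash
python3 -c "
from go import *
x,y=at(FX,-10,38);go((x,y,.065),FX[2])"
```

```text
t 34.4 pos [ 0.5843 -0.1582  0.0969] f [1.1 0.2 0.2] w 0.0227 q [ 0.04  0.72  0.31  1.71 -0.29  0.76  0.61]
d [ 0.0027 -0.0015  0.0319] a [ 0.0007  0.0003 -0.002 ]
```

Emit:
step_arm(
  rows=[
    {"jaw":-0.7,"dx":0.0027,"dy":-0.0015,"dz":0.004,"ax":0,"ay":0,"az":0},
    {"jaw":-0.7,"dx":0.0027,"dy":-0.0015,"dz":0.014,"ax":0,"ay":0,"az":0},
    {"jaw":-0.7,"dx":0.0027,"dy":-0.0015,"dz":0.025,"ax":0,"ay":0,"az":0},
    {"jaw":-0.7,"dx":0.0027,"dy":-0.0015,"dz":0.031,"ax":0,"ay":0,"az":0},
    {"jaw":-0.7,"dx":0.0027,"dy":-0.0015,"dz":0.032,"ax":0,"ay":0,"az":0},
  ],
)

```text
t: 34.82
ee_pos: [0.5807, -0.155, 0.062]
eef_rot: [-2.082, -2.348, 0.003]
force: [-0.2, 0.9, -0.4]
width: 0.0225
gripper_force: 39.7
```

Emit:
step_arm(
  rows=[
    {"jaw":-0.7,"dx":0,"dy":0,"dz":0.003,"ax":0,"ay":0,"az":0},
    {"jaw":-0.7,"dx":0,"dy":0,"dz":0.006,"ax":0,"ay":0,"az":0},
    {"jaw":-0.7,"dx":0,"dy":0,"dz":0.009,"ax":0,"ay":0,"az":0},
    {"jaw":-0.7,"dx":0,"dy":0,"dz":0.011,"ax":0,"ay":0,"az":0},
    {"jaw":-0.7,"dx":0,"dy":0,"dz":0.012,"ax":0,"ay":0,"az":0},
  ],
)

```text
t: 35.23
ee_pos: [0.5822, -0.1556, 0.0522]
eef_rot: [-2.084, -2.351, 0.0]
force: [0.7, 1.1, 0.1]
width: 0.0228
gripper_force: 39.7
```

Emit:
step_arm(
  rows=[
    {"jaw":-0.7,"dx":0,"dy":0,"dz":0.001,"ax":0,"ay":0,"az":0},
    {"jaw":-0.7,"dx":0,"dy":0,"dz":0.002,"ax":0,"ay":0,"az":0},
    {"jaw":-0.7,"dx":0,"dy":0,"dz":0.003,"ax":0,"ay":0,"az":0},
    {"jaw":-0.7,"dx":0,"dy":0,"dz":0.0038,"ax":0,"ay":0,"az":0},
    {"jaw":-0.7,"dx":0,"dy":0,"dz":0.0038,"ax":0,"ay":0,"az":0},
  ],
)

```text
t: 35.65
ee_pos: [0.5824, -0.1558, 0.0502]
eef_rot: [2.084, 2.35, 0.001]
force: [-2.1, 1.0, 8.8]
width: 0.0228
gripper_force: 40.6
```

Seated at the expected 0.0502. Releasing and going back behind the post.

Emit:
step_arm(
  rows=[
    {"jaw":-0.4,"dx":0,"dy":0,"dz":-0.001,"ax":0,"ay":0,"az":0},
    {"jaw":-0.3,"dx":0,"dy":0,"dz":-0.001,"ax":0,"ay":0,"az":0},
    {"jaw":-0.1,"dx":0,"dy":0,"dz":-0.001,"ax":0,"ay":0,"az":0},
    {"jaw":-0.1,"dx":0,"dy":0,"dz":-0.003,"ax":0,"ay":0,"az":0},
    {"jaw":-0.1,"dx":0,"dy":0,"dz":-0.006,"ax":0,"ay":0,"az":0},
  ],
)

```text
t: 36.07
ee_pos: [0.5819, -0.1554, 0.0543]
eef_rot: [-2.084, -2.35, 0.001]
force: [0.3, -0.2, -0.2]
width: 0.0387
gripper_force: 0.0
```

Emit:
step_arm(
  rows=[
    {"jaw":-0.1,"dx":0,"dy":0,"dz":-0.015,"ax":0,"ay":0,"az":0},
    {"jaw":-0.1,"dx":0,"dy":0,"dz":-0.03,"ax":0,"ay":0,"az":0},
    {"jaw":-0.3,"dx":0,"dy":0,"dz":-0.055,"ax":0,"ay":0,"az":0},
    {"jaw":-0.6,"dx":0.01,"dy":0,"dz":-0.07,"ax":0,"ay":0,"az":0},
    {"jaw":-1,"dx":0.03,"dy":0.006,"dz":-0.07,"ax":0,"ay":0,"az":0},
  ],
)

```text
t: 36.48
ee_pos: [0.5858, -0.1301, 0.1288]
eef_rot: [2.086, 2.337, 0.001]
force: [-0.0, -0.7, -0.1]
width: 0.007
gripper_force: 0.0
```

Emit:
step_arm(
  rows=[
    {"jaw":-1,"dx":0.015,"dy":0.002,"dz":0,"ax":0,"ay":0,"az":0},
    {"jaw":-1,"dx":0.03,"dy":0.004,"dz":0,"ax":0,"ay":0,"az":0},
    {"jaw":-1,"dx":0.033,"dy":0.004,"dz":0.01,"ax":0,"ay":0,"az":0},
    {"jaw":-1,"dx":0.033,"dy":0.004,"dz":0.02,"ax":0,"ay":0,"az":0},
    {"jaw":-1,"dx":0.033,"dy":0.004,"dz":0.02,"ax":0,"ay":0,"az":0},
  ],
)

```text
t: 36.9
ee_pos: [0.5826, -0.0923, 0.102]
eef_rot: [-2.082, -2.347, 0.006]
force: [0.2, -1.0, -0.9]
width: 0.0001
gripper_force: 0.0
```

```bash
python3 -c "
from go import *
go((.5846,-.0955,.0558),FX[2])"
```

```text
t 36.9 pos [ 0.5826 -0.0923  0.102 ] f [ 0.2 -1.  -0.9] w 0.0001 q [-0.08  0.69  0.32  1.75 -0.29  0.75  0.51]
d [-0.0034  0.0018  0.0462] a [-0.0051 -0.0004 -0.0024]
```

Emit:
step_arm(
  rows=[
    {"jaw":-1,"dx":-0.002,"dy":0.001,"dz":0.012,"ax":0,"ay":0,"az":0},
    {"jaw":-1,"dx":-0.002,"dy":0.001,"dz":0.025,"ax":0,"ay":0,"az":0},
    {"jaw":-1,"dx":-0.002,"dy":0.001,"dz":0.038,"ax":0,"ay":0,"az":0},
    {"jaw":-1,"dx":-0.002,"dy":0.001,"dz":0.047,"ax":0,"ay":0,"az":0},
    {"jaw":-1,"dx":-0.002,"dy":0.001,"dz":0.047,"ax":0,"ay":0,"az":0},
  ],
)

```text
t: 37.32
ee_pos: [0.5841, -0.0948, 0.055]
eef_rot: [-2.084, -2.346, 0.005]
force: [-0.7, -0.7, 0.1]
width: 0.0002
gripper_force: 0.0
```

Emit:
step_arm(
  rows=[
    {"jaw":-1,"dx":-0.0015,"dy":0,"dz":0,"ax":0,"ay":0,"az":0},
    {"jaw":-1,"dx":-0.003,"dy":0,"dz":0,"ax":0,"ay":0,"az":0},
    {"jaw":-1,"dx":-0.0045,"dy":0,"dz":0,"ax":0,"ay":0,"az":0},
    {"jaw":-1,"dx":-0.005,"dy":0,"dz":0,"ax":0,"ay":0,"az":0},
    {"jaw":-1,"dx":-0.005,"dy":0,"dz":0,"ax":0,"ay":0,"az":0},
  ],
)

```text
t: 37.73
ee_pos: [0.5868, -0.0991, 0.0583]
eef_rot: [2.084, 2.349, 0.001]
force: [-0.7, 0.0, -0.9]
width: -0.0
gripper_force: 0.0
```

```bash
python3 f.py; python3 -c "
from go import *
go((.5855,-.1033,.0558),FX[2])"
```

```text
fy_mm 93.601 gf 0.0 F 0.13 tq [0.025 0.041 0.063] tau [0.04 4.12] t 37.7333
t 37.73 pos [ 0.5868 -0.0991  0.0583] f [-0.7  0.  -0.9] w -0.0 q [-0.04  0.76  0.29  1.76 -0.32  0.66  0.54]
d [-0.004  -0.0018  0.0025] a [ 0.0012  0.0006 -0.0024]
```

Emit:
step_arm(
  rows=[
    {"jaw":-1,"dx":-0.001,"dy":-0.0018,"dz":0.0025,"ax":0,"ay":0,"az":-0.002},
    {"jaw":-1,"dx":-0.002,"dy":-0.0018,"dz":0.0025,"ax":0,"ay":0,"az":-0.002},
    {"jaw":-1,"dx":-0.003,"dy":-0.0018,"dz":0.0025,"ax":0,"ay":0,"az":-0.002},
    {"jaw":-1,"dx":-0.004,"dy":-0.0018,"dz":0.0025,"ax":0,"ay":0,"az":-0.002},
    {"jaw":-1,"dx":-0.005,"dy":-0.0018,"dz":0.0025,"ax":0,"ay":0,"az":-0.002},
  ],
)

```text
t: 38.15
ee_pos: [0.5852, -0.1035, 0.0551]
eef_rot: [-2.081, -2.352, -0.0]
force: [0.4, 1.8, 0.1]
width: -0.0
gripper_force: 0.9
```

Emit:
step_arm(
  rows=[
    {"jaw":-1,"dx":-0.001,"dy":0,"dz":0,"ax":0,"ay":0,"az":0},
    {"jaw":-1,"dx":-0.002,"dy":0,"dz":0,"ax":0,"ay":0,"az":0},
    {"jaw":-1,"dx":-0.003,"dy":0,"dz":0,"ax":0,"ay":0,"az":0},
    {"jaw":-1,"dx":-0.004,"dy":0,"dz":0,"ax":0,"ay":0,"az":0},
    {"jaw":-1,"dx":-0.005,"dy":0,"dz":0,"ax":0,"ay":0,"az":0},
  ],
)

```text
t: 38.57
ee_pos: [0.5858, -0.1084, 0.0551]
eef_rot: [-2.081, -2.353, -0.0]
force: [0.0, 0.8, 1.8]
width: 0.0001
gripper_force: 1.3
```

```bash
python3 f.py
```

```text
fy_mm 84.556 gf 1.33 F 0.78 tq [ 0.513  0.123 -0.037] tau [1.18 5.2 ] t 38.5667
```

Emit:
step_arm(
  rows=[
    {"jaw":-1,"dx":-0.0004,"dy":0,"dz":0,"ax":0,"ay":0,"az":0},
    {"jaw":-1,"dx":-0.0008,"dy":0,"dz":0,"ax":0,"ay":0,"az":0},
    {"jaw":-1,"dx":-0.0012,"dy":0,"dz":0,"ax":0,"ay":0,"az":0},
    {"jaw":-1,"dx":-0.0016,"dy":0,"dz":0,"ax":0,"ay":0,"az":0},
    {"jaw":-1,"dx":-0.0016,"dy":0,"dz":0,"ax":0,"ay":0,"az":0},
  ],
)

```text
t: 38.98
ee_pos: [0.5861, -0.1103, 0.0551]
eef_rot: [-2.082, -2.353, -0.0]
force: [-0.9, 1.2, 2.2]
width: 0.0002
gripper_force: 1.3
```

```bash
python3 f.py
```

```text
fy_mm 82.593 gf 1.31 F 1.32 tq [ 0.52   0.109 -0.026] tau [1.44 5.35] t 38.9833
```

Emit:
step_arm(
  rows=[
    {"jaw":-1,"dx":-0.0004,"dy":0,"dz":0,"ax":0,"ay":0,"az":0},
    {"jaw":-1,"dx":-0.0008,"dy":0,"dz":0,"ax":0,"ay":0,"az":0},
    {"jaw":-1,"dx":-0.001,"dy":0,"dz":0,"ax":0,"ay":0,"az":0},
    {"jaw":-1,"dx":-0.001,"dy":0,"dz":0,"ax":0,"ay":0,"az":0},
    {"jaw":-1,"dx":-0.001,"dy":0,"dz":0,"ax":0,"ay":0,"az":0},
  ],
)

```text
t: 39.4
ee_pos: [0.5862, -0.1111, 0.0551]
eef_rot: [-2.081, -2.353, -0.0]
force: [-1.2, 3.9, 2.3]
width: 0.0001
gripper_force: 1.7
```

```bash
python3 f.py
```

```text
fy_mm 81.832 gf 1.68 F 4.01 tq [0.677 0.145 0.015] tau [1.86 5.71] t 39.4
```

Emit:
step_arm(
  rows=[
    {"jaw":-1,"dx":-0.0004,"dy":0,"dz":0,"ax":0,"ay":0,"az":0},
    {"jaw":-1,"dx":-0.0008,"dy":0,"dz":0,"ax":0,"ay":0,"az":0},
    {"jaw":-1,"dx":-0.001,"dy":0,"dz":0,"ax":0,"ay":0,"az":0},
    {"jaw":-1,"dx":-0.001,"dy":0,"dz":0,"ax":0,"ay":0,"az":0},
    {"jaw":-1,"dx":-0.001,"dy":0,"dz":0,"ax":0,"ay":0,"az":0},
  ],
)

```text
t: 39.82
ee_pos: [0.5862, -0.1111, 0.0551]
eef_rot: [-2.08, -2.352, -0.001]
force: [-1.8, 4.0, 3.3]
width: -0.0003
gripper_force: 2.6
```

```bash
python3 f.py
```

```text
fy_mm 81.81 gf 2.6 F 4.22 tq [1.07  0.235 0.005] tau [2.85 6.55] t 39.8167
```

Emit:
step_arm(
  rows=[
    {"jaw":-1,"dx":-0.0005,"dy":0,"dz":0,"ax":0,"ay":0,"az":0},
    {"jaw":-1,"dx":-0.001,"dy":0,"dz":0,"ax":0,"ay":0,"az":0},
    {"jaw":-1,"dx":-0.0014,"dy":0,"dz":0,"ax":0,"ay":0,"az":0},
    {"jaw":-1,"dx":-0.0014,"dy":0,"dz":0,"ax":0,"ay":0,"az":0},
    {"jaw":-1,"dx":-0.0014,"dy":0,"dz":0,"ax":0,"ay":0,"az":0},
  ],
)

```text
t: 40.23
ee_pos: [0.5861, -0.1111, 0.0551]
eef_rot: [-2.078, -2.352, -0.003]
force: [-1.1, 6.9, 4.8]
width: -0.0
gripper_force: 3.5
```

```bash
python3 f.py
```

```text
fy_mm 81.806 gf 3.52 F 6.97 tq [ 1.407  0.305 -0.054] tau [3.84 7.37] t 40.2333
```

Emit:
step_arm(
  rows=[
    {"jaw":-1,"dx":-0.0005,"dy":0,"dz":0,"ax":0,"ay":0,"az":0},
    {"jaw":-1,"dx":-0.001,"dy":0,"dz":0,"ax":0,"ay":0,"az":0},
    {"jaw":-1,"dx":-0.0014,"dy":0,"dz":0,"ax":0,"ay":0,"az":0},
    {"jaw":-1,"dx":-0.0014,"dy":0,"dz":0,"ax":0,"ay":0,"az":0},
    {"jaw":-1,"dx":-0.0014,"dy":0,"dz":0,"ax":0,"ay":0,"az":0},
  ],
)

```text
t: 40.65
ee_pos: [0.5861, -0.1111, 0.0551]
eef_rot: [-2.075, -2.351, -0.004]
force: [-2.4, 8.9, 4.8]
width: -0.0
gripper_force: 4.4
```

```bash
python3 f.py
```

```text
fy_mm 81.797 gf 4.43 F 9.09 tq [ 1.684  0.45  -0.01 ] tau [4.82 8.19] t 40.65
```

Emit:
step_arm(
  rows=[
    {"jaw":-1,"dx":-0.0005,"dy":0,"dz":0,"ax":0,"ay":0,"az":0},
    {"jaw":-1,"dx":-0.001,"dy":0,"dz":0,"ax":0,"ay":0,"az":0},
    {"jaw":-1,"dx":-0.0014,"dy":0,"dz":0,"ax":0,"ay":0,"az":0},
    {"jaw":-1,"dx":-0.0014,"dy":0,"dz":0,"ax":0,"ay":0,"az":0},
    {"jaw":-1,"dx":-0.0014,"dy":0,"dz":0,"ax":0,"ay":0,"az":0},
  ],
)

```text
t: 41.07
ee_pos: [0.5861, -0.1111, 0.0552]
eef_rot: [-2.073, -2.351, -0.006]
force: [-2.4, 9.8, 6.7]
width: 0.0001
gripper_force: 5.3
```

```bash
python3 f.py
```

```text
fy_mm 81.802 gf 5.34 F 10.0 tq [2.089 0.517 0.04 ] tau [5.79 9.02] t 41.0667
```

The three-spacer stack is tight at 7.8 mm of travel, well clear of the limit. Pressing on gently to about 17 N so that 5–20 N reaches the end stop.

Emit:
step_arm(
  rows=[
    {"jaw":-1,"dx":-0.0006,"dy":0,"dz":0,"ax":0,"ay":0,"az":0},
    {"jaw":-1,"dx":-0.0012,"dy":0,"dz":0,"ax":0,"ay":0,"az":0},
    {"jaw":-1,"dx":-0.0018,"dy":0,"dz":0,"ax":0,"ay":0,"az":0},
    {"jaw":-1,"dx":-0.0024,"dy":0,"dz":0,"ax":0,"ay":0,"az":0},
    {"jaw":-1,"dx":-0.0024,"dy":0,"dz":0,"ax":0,"ay":0,"az":0},
  ],
)

```text
t: 41.48
ee_pos: [0.5861, -0.1111, 0.0552]
eef_rot: [-2.07, -2.349, -0.008]
force: [-2.8, 14.2, 8.5]
width: -0.0002
gripper_force: 6.9
```

```bash
python3 f.py
```

```text
fy_mm 81.81 gf 6.92 F 14.45 tq [ 2.702  0.742 -0.064] tau [ 7.5  10.44] t 41.4833
```

Emit:
step_arm(
  rows=[
    {"jaw":-1,"dx":-0.0006,"dy":0,"dz":0,"ax":0,"ay":0,"az":0},
    {"jaw":-1,"dx":-0.0012,"dy":0,"dz":0,"ax":0,"ay":0,"az":0},
    {"jaw":-1,"dx":-0.0014,"dy":0,"dz":0,"ax":0,"ay":0,"az":0},
    {"jaw":-1,"dx":-0.0014,"dy":0,"dz":0,"ax":0,"ay":0,"az":0},
    {"jaw":-1,"dx":-0.0014,"dy":0,"dz":0,"ax":0,"ay":0,"az":0},
  ],
)

```text
t: 41.9
ee_pos: [0.5861, -0.1111, 0.0552]
eef_rot: [-2.067, -2.349, -0.01]
force: [-3.6, 15.1, 9.3]
width: 0.0002
gripper_force: 7.8
```

```bash
python3 f.py
```

```text
fy_mm 81.785 gf 7.82 F 15.43 tq [3.039 0.819 0.016] tau [ 8.41 11.24] t 41.9
```

Emit:
step_arm(
  rows=[
    {"jaw":-1,"dx":0,"dy":0,"dz":0,"ax":0,"ay":0,"az":0},
    {"jaw":-1,"dx":0,"dy":0,"dz":0,"ax":0,"ay":0,"az":0},
    {"jaw":-1,"dx":0,"dy":0,"dz":0,"ax":0,"ay":0,"az":0},
    {"jaw":-1,"dx":0,"dy":0,"dz":0,"ax":0,"ay":0,"az":0},
    {"jaw":-1,"dx":0,"dy":0,"dz":0,"ax":0,"ay":0,"az":0},
  ],
)

```text
t: 42.32
ee_pos: [0.5861, -0.1111, 0.0552]
eef_rot: [-2.067, -2.349, -0.01]
force: [-4.4, 15.6, 9.0]
width: 0.0
gripper_force: 7.8
```

```bash
python3 f.py; python3 - <<'E'
from fit import *
S1=read_camera("scene");P=(.5965,-.1928,.122);Y=np.arange(-4,46,2.)
for x,z in((18,44),(-10,66)):
    uv=proj("scene",place(np.c_[0*Y+x,Y,0*Y+z]/1e3,P)).astype(np.float32)
    print(x,z,[f"{int(a)}:{b}" for a,b in zip(Y,cv2.remap(S1,uv[:,:1],uv[:,1:],cv2.INTER_CUBIC)[:,0,0])])
E
```

```text
fy_mm 81.809 gf 7.81 F 16.05 tq [ 3.042  0.813 -0.068] tau [ 8.4  11.23] t 42.3167
18 44 ['-4:219', '-2:115', '0:74', '2:185', '4:255', '6:255', '8:254', '10:254', '12:254', '14:254', '16:254', '18:254', '20:254', '22:254', '24:254', '26:254', '28:254', '30:254', '32:254', '34:254', '36:254', '38:253', '40:254', '42:254', '44:255']
-10 66 ['-4:57', '-2:55', '0:51', '2:183', '4:255', '6:254', '8:254', '10:254', '12:254', '14:254', '16:254', '18:254', '20:254', '22:254', '24:254', '26:254', '28:254', '30:254', '32:254', '34:255', '36:252', '38:204', '40:113', '42:82', '44:88']
```

The image profile shows three tab tops in one continuous run of about 36 mm (y 2 to 38), with no gaps. The push holds steady at about 16 N, so I'm handing in.

```bash
python3 -c "
from plant import *
print(close_job())"
```

```text
the job is handed in; nothing more can be done
None
```

I handed the job in with three spacers seated in the channel and the jaw held pressed on the stack at about 16 N, at 7.8 mm of its 20 mm travel; the third spacer is a judgement call, because two had already gone tight at about 19.8 mm, too near the limit to trust.

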